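# Arm the laser at its guarded toggle switch

## Robot

A 6-joint arm with a two-finger parallel gripper is mounted at the origin on a cart in front of the work surface, level with it; the furniture and walls round the work are solid. World frame = base frame: x ahead of the robot, y to its left, z up, the work surface at z = 0. Lengths are in mm, angles in rad, forces in N, time in s.
With the tool pointing down it reaches from about 325 to 775 mm from the base axis. Payload 9.3 kg.
Tool frame: the origin (TCP) lies between the finger pads; the fingertips stand 19 mm ahead of it and the grasp point (between the pads) is the TCP (arm.tip_reach is the distance from the TCP to the fingertips, in mm); z points along the fingers, y is the line along which they close (so a half turn about z gives the same grasp; the last joint's range is limited). The gripper opens to 85 mm and grips with 20 to 120 N. Pads are 22 mm wide; open, the fingers measure 114 mm over their backs; the gripper's body (76 mm by 85 mm) begins 54 mm behind the grasp point. The pads swing forward as they close: fully open they stand 13 mm farther back than shut.
Start: joints at [0.966, 0.259, 0.021, 1.334, 0, 1.418], TCP at [240.123, 494.811, 250.279] pointing down, gripper open.
Joint ranges: [-3.04, 3.04], [-0.91, 1.82], [-1.04, 1.36], [-1.92, 1.95], [-1.52, 1.45], [-3.14, 3.14]. Speed limits (rad/s): [2.22, 2.22, 2.79, 3.14, 3.14, 3.14].

## Interface

Orientations are given as a unit quaternion [w, x, y, z].
In Python, from bench import sense, eyes, arm gives the robot as it stands.
- The arm moves only by the tool arm_command, never from a script. Its argument "commands" is a list of rows, each a list of 3 entries, a list of its own where there are three numbers: the gripper command: -1 is fully open, 1 is shut, values between are in proportion, then the shift along the tool's x, y, z in m, then the turn, a rotation vector about the tool's x, y, z in degrees. A call has 1 to 20 rows; each row shifts and turns the commanded pose from where the row before left it, along the tool's axes as they then stand; what a row does not reach is not made up. A row lasts 1/10 s, in which the tool goes at most 50 mm and 8.59 degrees, less where a joint would pass 70% of its speed; a pose out of reach is approached as far as the arm can. A call with a gripper value outside its range is refused whole. The fingers move at their own pace and stop on an object; the grip force is fixed at half the most. Time passes only in rows, so rows that do not move let the fingers close. It gives the time, the measured TCP pose, the force, the opening and the grip force at its end, in the units of the state.
- sense(): the state, without advancing time (a new reading comes with each control period).
- eyes.camera(name): name is "side" or "top" or "wrist"; returns a dict with "color" (400x640x3 uint8, blue, green, red), "z_map" (400x640 float32, mm along the optical axis (not along the pixel's ray), 0 where there is no reading), "vfov" (degrees; the focal length in pixels is half the picture's height over the tangent of half this angle, whatever the lens; pixels are square), "cx", "cy" (the principal point, pixels), "world_to_cam" (4x4, takes a point from world to camera coordinates); the wrist camera has in their place "tool_from_camera" (4x4, takes a point from camera to tool coordinates, whose origin is the TCP and whose axes are the flange's). Camera axes: x right, y down, z forward; pixel columns grow to the right and rows downward; lengths in mm; the calibration is good to about 2 mm. A picture is of the moment at which its call begins: read the wrist's pose just before it.
- arm.job_done(): hands the job in; it is judged then, once.
The state is a dict: "time_s": time; "joint_pos": joint angles; "qd": joint speeds; "effort": joint torques, N m; "ee_pos": TCP position; "tcp_rot": TCP orientation; "force": force on the tool from outside, world axes, zero at the start; "moment": the same for the moment, N m; "gripper_width": finger opening in mm; "grip_force": force on a finger pad.
Only numpy, scipy, OpenCV 4.12 (cv2) and the standard library are available. Lean on these libraries where they do the work, as an engineer would, in place of code of your own. Each camera call takes 0.05 s, during which the arm holds its last target. There are 200 camera calls.

## Task

Arm the laser marker at its grey switch box: raise the red hinged guard by its front lip on the back of a finger and, while the finger keeps it up, push the toggle lever beneath it over towards the hinge until it snaps into its armed position; then draw the finger out so that the guard drops fully shut over the lever. Use the closed fingers gently and only to touch: do not pinch the guard or the lever, do not shove or lift the box, and leave the things around it alone.

Things in the scene. Friction and masses are not known exactly. Their poses are not given: they have to be found in the camera images.
- station: Grey metal switch box, loose on rubber feet (about 2.4 kg; slides if pushed with 12 to 20 N). 128 mm along its x, 120 mm along its y, panel 62 mm above the desk. Origin: centre of its underside. x points from its front (where the guard's lip is; faces roughly the robot) to its back, y left, z up. Beside the guard only lamps and a lock, up to 10 mm high, at y = +-44 mm.
- guard (a joint): Opening angle of the red guard, rad: 0 shut, grows as its front rises, stop at 1.45. Smooth, slippery plastic (friction about 0.2), 60 g; it falls shut from any angle when nothing holds it up. A level lip juts 25 mm forward from the foot of its front wall, past the front face of the box, so that under the lip there is free space down to the desk.
- guard_lip (a point): Underside of the guard's front lip, mid-width, 4 mm behind its rounded front edge; 93 mm forward of and 4 mm below the hinge line, moving with the guard. The lip is 44 mm wide; when shut its underside is 64 mm above the desk and its front edge 25 mm ahead of the box's front face. A fingertip slanting forward and down goes beneath it from the front.
- guard_hinge (a point): Middle of the guard's hinge line, which runs along the box's y: at x = +8 mm, y = 0, z = 68 mm in the box's frame. The guard is an inverted channel, open below and at the back, 40 mm wide, reaching 72 mm forward of this line and 38 mm above it, walls 2.5 mm; its front is a 22 mm upright wall, then a 45 degree slope to the roof.
- toggle (a joint): Angle of the toggle lever under the guard, rad: 0 leaning 0.4 rad to the front of the box (safe), 0.8 leaning 0.4 rad back towards the hinge (armed), a stop at each end. Snaps over centre at 0.4; about 3 N at the tip moves it. Pivot at x = -22 mm, y = 0, z = 65 mm in the box's frame; it swings in the box's x-z plane.
- toggle_tip (a point): Tip of the toggle lever: a steel bat with a white sleeve, 10 mm thick near the tip, 34 mm from pivot to tip; the tip is 96 mm above the desk at either end of its throw. The lever keeps clear of the guard in both positions.
- mug: White mug, 95 mm high, 92 mm wide without and 127 mm with its handle. Origin: centre of its underside. Leave it alone.
- clips: Yellow strip with four green clips, 90 x 22 x 39 mm. Origin: centre of its underside. Leave it alone.
- cutter: Small milling cutter with a green cap, 49 x 18 x 13 mm, lying down. Origin: centre of its underside. Leave it alone.

How it is judged:
By the outcome, as a careful person would: the job done as asked, in the order asked, and still so for the second after the job is handed in, with the robot touching nothing.
It also fails if it takes over 45 s, if anything falls off the work surface, if the arm or the gripper's body presses on something with over 40 N, if the wrist force passes 120 N, or if a joint passes its speed limit or range.

## Working session

There is one attempt and no reset: what is moved stays moved. The work goes in short steps, Python scripts to look and compute and a tool call to move; the robot and the scene stay as the last step left them, time stands still between calls to the robot, and variables do not carry over. Pictures are saved under pics/ and viewed, at most 10 in all, crops included, and the job is handed in when it is done.

Besides the shell and the picture viewer there is one more tool, called after ">>>" as name(argument=value, ...) on one line, values as JSON. arm_command: Moves the arm, as the interface text tells. Its arguments: {"type":"object","properties":{"commands":{"type":"array"}},"required":["commands"]}

```bash
mkdir -p pics; cat > h.py <<'E'
import numpy as np, cv2
from bench import sense, eyes, arm
from scipy.spatial.transform import Rotation as R
def cloud(c):
    f=200/np.tan(np.radians(c['vfov']/2)); v,u=np.mgrid[:400,:640]; z=c['z_map']
    p=np.stack([(u-c['cx'])/f*z,(v-c['cy'])/f*z,z],-1)
    T=np.linalg.inv(c['world_to_cam']); return p@T[:3,:3].T+T[:3,3]
E
python3 - <<'E'
from h import *
s=sense(); print(s)
for n in('top','side'):
    c=eyes.camera(n); cv2.imwrite(f'pics/{n}0.png',c['color']); np.savez(f'{n}0.npz',**c)
    P=cloud(c); hsv=cv2.cvtColor(c['color'],cv2.COLOR_BGR2HSV)
    m=((hsv[...,0]<8)|(hsv[...,0]>172))&(hsv[...,1]>130)&(hsv[...,2]>60)&(c['z_map']>0)
    q=P[m]; print(n,m.sum(),np.percentile(q,[1,50,99],axis=0).round() if m.sum() else 0)
    print(np.linalg.inv(c['world_to_cam']).round(2).tolist(), c['vfov'])
E
```

```text
{'time_s': 0.0, 'joint_pos': array([ 9.66410747e-01,  2.59219946e-01,  2.07756551e-02,  1.33370436e+00,
       -1.11206682e-06,  1.41820838e+00]), 'qd': array([-3.44775374e-04,  7.52400133e-04, -6.84814506e-05, -2.03989362e-03,
        2.02924724e-04,  1.70633336e-03]), 'effort': array([ 7.89279566e-04, -5.55642486e+01,  3.44534039e+01,  1.37538457e-02,
       -3.37146748e-04, -3.04459391e-08]), 'ee_pos': array([239.9771197 , 494.60965154, 249.65654137]), 'tcp_rot': array([-2.49335824e-04,  2.23982380e-01,  9.74592959e-01, -6.28513679e-04]), 'force': array([ 0.26232287,  0.32942027, -0.65320819]), 'moment': array([ 0.01067558,  0.04625031, -0.01120501]), 'grip_force': 0.0, 'gripper_width': 85.42304574969766}
top 1367 [[ 406. -236.   22.]
 [ 458.  158.   97.]
 [ 505.  193.  109.]]
[[-0.09, -0.97, 0.21, 283.64], [-1.0, 0.08, -0.02, 290.74], [0.0, -0.22, -0.98, 988.58], [0.0, 0.0, 0.0, 1.0]] 43.697797475213264
side 1164 [[ 413. -259.    6.]
 [ 463.  165.   86.]
 [1103.  482.  127.]]
[[-0.51, -0.46, 0.73, -145.28], [-0.86, 0.26, -0.44, 660.94], [0.01, -0.85, -0.52, 546.2], [0.0, 0.0, 0.0, 1.0]] 50.75504239031774
```

View pics/top0.png

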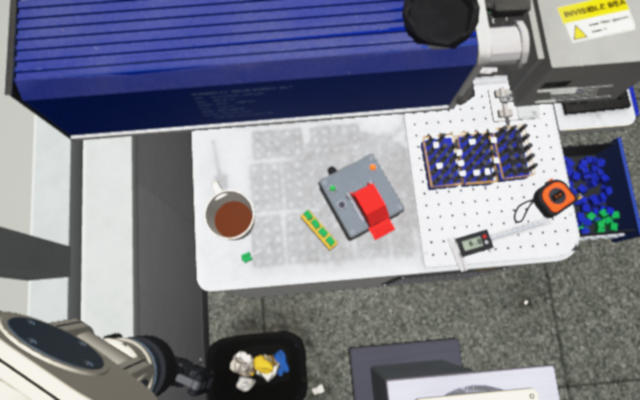

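View pics/side0.png

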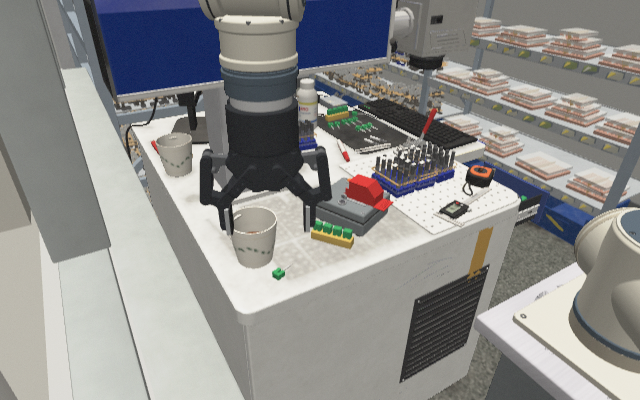

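The top view shows the box at about (360,197), with its red guard pointing down and slightly right and the lip at about (381,230). The clips are at (319,229), left of the box. The mug is at (230,214) and the cutter near (247,257).

```bash
python3 - <<'E'
from h import *
for n in('top','side'):
    c=dict(np.load(f'{n}0.npz')); P=cloud(c); hsv=cv2.cvtColor(c['color'],cv2.COLOR_BGR2HSV)
    near=(np.hypot(P[...,0]-480,P[...,1]-165)<130)&(c['z_map']>0)
    red=((hsv[...,0]<6)|(hsv[...,0]>174))&(hsv[...,1]>150)&(hsv[...,2]>60)&near
    red=cv2.morphologyEx(red.astype(np.uint8),cv2.MORPH_OPEN,np.ones((3,3)))>0
    box=near&(P[...,2]>56)&(P[...,2]<68)&~red
    box=cv2.morphologyEx(box.astype(np.uint8),cv2.MORPH_OPEN,np.ones((3,3)))>0
    for nm,m in(('red',red),('box',box|red if 0 else box)):
        q=P[m]; r=cv2.minAreaRect(q[:,:2].astype(np.float32)); print(n,nm,m.sum(),r,cv2.boxPoints(r).round().tolist(),np.percentile(q[:,2],[2,50,98]).round())
    q=P[red]; low=q[(q[:,2]<74)&(q[:,2]>55)]; print('lip',len(low),cv2.minAreaRect(low[:,:2].astype(np.float32)))
    fl=near&(P[...,2]<30); print('desk z',np.median(P[fl][:,2]))
    # clips (yellow/green), mug extents
    for nm,lo,hi in(('yel',22,32),('grn',50,85)):
        m=(hsv[...,0]>lo)&(hsv[...,0]<hi)&(hsv[...,1]>120)&(hsv[...,2]>60)&(np.hypot(P[...,0]-430,P[...,1]-250)<200)
        q=P[m]; print(nm,m.sum(),np.percentile(q,[2,98],axis=0).round().tolist() if len(q) else 0)
E
```

```text
top red 1148 ((463.22784423828125, 157.92355346679688), (96.97809600830078, 50.05072021484375), 24.327959060668945) [[409.0, 161.0], [429.0, 115.0], [518.0, 155.0], [497.0, 201.0]] [ 64. 102. 108.]
top box 2895 ((497.352783203125, 176.85797119140625), (128.93048095703125, 120.61659240722656), 23.357206344604492) [[414.0, 207.0], [462.0, 96.0], [580.0, 147.0], [533.0, 258.0]] [58. 62. 66.]
lip 282 ((462.35894775390625, 159.8454132080078), (96.97809600830078, 45.832401275634766), 24.327959060668945)
desk z 0.21574401107028507
yel 155 [[284.0, 233.0, 17.0], [473.0, 291.0, 989.0]]
grn 233 [[397.0, 230.0, 7.0], [515.0, 415.0, 71.0]]
side red 934 ((476.8385314941406, 154.67745971679688), (116.99990844726562, 80.90782928466797), 31.9234619140625) [[406.0, 158.0], [449.0, 89.0], [548.0, 151.0], [505.0, 220.0]] [ 64.  87. 105.]
side box 836 ((496.82293701171875, 178.38381958007812), (129.45118713378906, 119.75875091552734), 23.089866638183594) [[414.0, 208.0], [461.0, 98.0], [580.0, 149.0], [533.0, 259.0]] [57. 60. 65.]
lip 254 ((477.1846923828125, 163.02748107910156), (131.53335571289062, 56.95488739013672), 13.975340843200684)
desk z -2.4065879813010156
yel 92 [[410.0, 235.0, 16.0], [476.0, 290.0, 22.0]]
grn 369 [[394.0, 237.0, 4.0], [474.0, 417.0, 39.0]]
```

```bash
cat >> h.py <<'E'
YAW=np.radians(23.3); C=np.array([497.2,177.3,0])
BX=np.array([np.cos(YAW),np.sin(YAW),0]);BY=np.array([-np.sin(YAW),np.cos(YAW),0])
TH=14.5  # half thickness of closed fingers
def w2b(p): d=np.asarray(p)-C; return np.array([d@BX,d@BY,d[2]])
def b2w(b): return C+b[0]*BX+b[1]*BY+np.array([0,0,b[2]])
def rot(): q=sense()['tcp_rot']; return R.from_quat([q[1],q[2],q[3],q[0]])
def target_rot(a):
    a=np.radians(a); z=np.cos(a)*BX-np.array([0,0,np.sin(a)]); y=np.sin(a)*BX+np.array([0,0,np.cos(a)])
    return R.from_matrix(np.stack([BY,y,z],1))
def turn(a): return np.degrees((rot().inv()*target_rot(a)).as_rotvec())
def shift(w): return rot().inv().apply(np.asarray(w)-sense()['ee_pos'])
def corner(sy=1):  # upper fingertip corner in hinge coordinates (forward f, lateral, up u)
    m=rot().as_matrix(); p=sense()['ee_pos']+19*m[:,2]+sy*TH*m[:,1]; b=w2b(p); return np.array([8-b[0],b[1],b[2]-68])
def corner_shift(f,u,lat=0): # tool shift bringing upper corner to f,u
    m=rot().as_matrix(); return m.T@(b2w([8-f,lat,u+68])-19*m[:,2]-TH*m[:,1]-sense()['ee_pos'])
E
python3 -c "
from h import *
print(shift([420,150,320]))"
```

```text
[-312.38696997 -231.52905886  -70.05227707]
```

>>> arm_command(commands=[[1,[0,0,-0.02],[0,0,0]],[1,[-0.024,-0.018,-0.004],[0,0,0]],[1,[-0.024,-0.018,-0.004],[0,0,0]],[1,[-0.024,-0.018,-0.004],[0,0,0]],[1,[-0.024,-0.018,-0.004],[0,0,0]],[1,[-0.024,-0.018,-0.004],[0,0,0]],[1,[-0.024,-0.018,-0.004],[0,0,0]],[1,[-0.024,-0.018,-0.004],[0,0,0]],[1,[-0.024,-0.018,-0.004],[0,0,0]],[1,[-0.024,-0.018,-0.004],[0,0,0]],[1,[-0.024,-0.018,-0.004],[0,0,0]],[1,[-0.024,-0.018,-0.004],[0,0,0]],[1,[-0.024,-0.018,-0.004],[0,0,0]],[1,[-0.024,-0.018,-0.004],[0,0,0]],[1,[0,0,0],[0,0,0]]])

```text
time_s: 1.6
ee_pos: [420.0, 145.8, 322.2]
tcp_rot: [0.0, 0.226, 0.974, -0.0]
force: [0.1, -0.1, -0.3]
gripper_width: -0.4
grip_force: 0.0
```

```bash
python3 - <<'E'
from h import *
s=sense(); print(s['time_s'],s['ee_pos'],s['joint_pos'].round(3),s['gripper_width'],turn(42),turn(35))
c=eyes.camera('wrist'); cv2.imwrite('pics/w1.png',c['color']); np.savez('w1.npz',**c); print(c['tool_from_camera'].round(3).tolist(),c['vfov'])
E
```

```text
1.6 [419.95990747 145.77165969 322.2037961 ] [ 1.450e-01  6.400e-02 -3.800e-02  1.469e+00 -1.000e-03  6.000e-01] -0.3628822409237363 [-45.95132221 -16.97181578  38.19812547] [-52.63125258 -19.44539177  37.42428884]
[[-0.0, -0.964, -0.267, 66.471], [1.0, -0.0, -0.0, 0.273], [0.0, -0.267, 0.964, -123.363], [0.0, 0.0, 0.0, 1.0]] 70.2002229179079
```

View pics/w1.png

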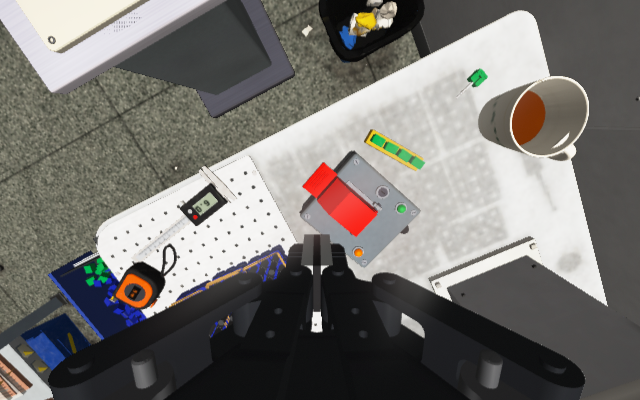

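The view shows the closed fingertips at about (317,240), with the linkage flaring outwards behind them. The guard lip is at (318,178) and the box around (360,205). I'll measure the finger profile from depth and recheck the box pose.

```bash
python3 - <<'E'
from h import *
c=dict(np.load('w1.npz')); c['world_to_cam']=np.linalg.inv(c['tool_from_camera']); T=cloud(c)
m=(c['z_map']>0)&(T[...,2]<30)&(T[...,2]>-80)&(abs(T[...,1])<120)&(abs(T[...,0])<60)
q=T[m]
for z in range(-75,25,5):
    k=q[(q[:,2]>=z)&(q[:,2]<z+5)]
    if len(k)>5: print(z,len(k),np.percentile(k[:,1],[1,99]).round(1),np.percentile(k[:,0],[1,99]).round(1))
W=rot().apply(T.reshape(-1,3)).reshape(T.shape)+sense()['ee_pos']
hsv=cv2.cvtColor(c['color'],cv2.COLOR_BGR2HSV)
B=(W-C)@np.stack([BX,BY,[0,0,1]],1)
red=((hsv[...,0]<6)|(hsv[...,0]>174))&(hsv[...,1]>150)&(hsv[...,2]>60)&(np.hypot(B[...,0],B[...,1])<120)&(B[...,2]>40)
b=B[red]; 
for lo,hi in((60,72),(95,112)):
    k=b[(b[:,2]>lo)&(b[:,2]<hi)]; print('red',lo,len(k),np.percentile(k,[2,98],axis=0).round(1).tolist(),cv2.minAreaRect(k[:,:2].astype(np.float32)))
E
```

```text
-75 7792 [-59.1  59.5] [ 3.2 18.8]
-70 9069 [-59.5  60. ] [ 1.2 16.9]
-65 5180 [-57.2  57.9] [ 1.8 16.8]
-60 5243 [-53.2  53.8] [-6.8 16.7]
-55 4404 [-49.   49.7] [-6.5 16.8]
-50 2394 [-45.7  46.1] [-8.4 16.7]
-45 1813 [-41.8  42.9] [-9.2 12.1]
-40 3346 [-37.4  38. ] [-9.1 11.8]
-35 1720 [-34.4  35.4] [-9.1 13.1]
-30 1275 [-29.6  30.3] [-9.6 13. ]
-25 322 [-20.5  21.3] [ 5.6 12.9]
-20 553 [-6.5  6.7] [-11.7  11. ]
-15 192 [-12.9  13.5] [ 6.1 10.9]
-10 304 [-12.9  13.6] [ 5.5 10.7]
-5 256 [-13.2  13.5] [ 5.7 10.6]
0 247 [-12.9  13.6] [ 5.6 10.7]
5 211 [-12.8  13.4] [ 5.7 10.7]
10 143 [-11.8  12.3] [ 5.7 10.6]
15 24 [-6.1  6.2] [ 9.6 10.2]
red 60 606 [[-86.7, -22.7, 64.3], [-62.3, 19.5, 69.3]] ((-33.34125518798828, -5.695529937744141), (49.117374420166016, 110.02397918701172), 87.07893371582031)
red 95 1411 [[-51.9, -20.2, 95.8], [2.2, 18.1, 106.8]] ((-25.525619506835938, -1.3616809844970703), (58.12464904785156, 40.15873336791992), 0.038913555443286896)
```

>>> arm_command(commands=[[1,[0,0,0],[-4.79,-1.77,3.8]],[1,[0,0,0],[-4.79,-1.77,3.8]],[1,[0,0,0],[-4.79,-1.77,3.8]],[1,[0,0,0],[-4.79,-1.77,3.8]],[1,[0,0,0],[-4.79,-1.77,3.8]],[1,[0,0,0],[-4.79,-1.77,3.8]],[1,[0,0,0],[-4.79,-1.77,3.8]],[1,[0,0,0],[-4.79,-1.77,3.8]],[1,[0,0,0],[-4.79,-1.77,3.8]],[1,[0,0,0],[-4.79,-1.77,3.8]],[1,[0,0,0],[0,0,0]],[1,[0,0,0],[0,0,0]]])

```text
time_s: 2.85
ee_pos: [418.0, 148.6, 322.4]
tcp_rot: [0.231, 0.496, 0.759, 0.353]
force: [0.7, -0.2, 0.7]
gripper_width: 0.1
grip_force: 0.0
```

```bash
sed -i 's/^TH=14.5/TH=13.2/' h.py; python3 - <<'E'
from h import *
s=sense(); print(s['time_s'],s['ee_pos'],s['joint_pos'].round(3),turn(40).round(2),corner().round(1))
for f,u in((125,60),(125,-20),(82,-20)): print(f,u,corner_shift(f,u,-1).round(1))
E
```

```text
2.85 [418.01139772 148.63513553 322.36360847] [-0.088 -0.434 -0.73   0.467  0.376  1.232] [-0.04 -0.24  0.22] [ 69.    5.1 252.2]
125 60 [  -5.7 -183.2   80.8]
125 -20 [  -5.7 -244.5  132.2]
82 -20 [  -6.  -216.8  165.2]
```

>>> arm_command(commands=[[1,[-0.0006,-0.0183,0.008],[0,0,0]],[1,[-0.0006,-0.0183,0.008],[0,0,0]],[1,[-0.0006,-0.0183,0.008],[0,0,0]],[1,[-0.0006,-0.0183,0.008],[0,0,0]],[1,[-0.0006,-0.0183,0.008],[0,0,0]],[1,[-0.0006,-0.0183,0.008],[0,0,0]],[1,[-0.0006,-0.0183,0.008],[0,0,0]],[1,[-0.0006,-0.0183,0.008],[0,0,0]],[1,[-0.0006,-0.0183,0.008],[0,0,0]],[1,[-0.0006,-0.0183,0.008],[0,0,0]],[1,[0,0,0],[0,0,0]]])

```text
time_s: 3.95
ee_pos: [386.0, 112.6, 181.6]
tcp_rot: [0.213, 0.5, 0.768, 0.339]
force: [0.2, 0.1, -0.2]
gripper_width: -0.1
grip_force: 0.0
```

```bash
python3 - <<'E'
from h import *
s=sense(); print(s['time_s'],s['ee_pos'],s['joint_pos'].round(3),turn(40).round(2),corner().round(1),s['force'])
for f,u in((120,-20),(115,-20),(82,-20)): print(f,u,corner_shift(f,u,-1).round(1))
E
```

```text
3.95 [386.01791205 112.58609453 181.59056297] [-0.285 -0.363 -1.04   0.211  0.503  1.052] [-2.8  -1.07  0.05] [112.8 -15.1 110.4] [ 0.15042112  0.12507063 -0.22510802]
120 -20 [  12.7 -100.5   83.6]
115 -20 [ 12.6 -97.1  87.2]
82 -20 [ 12.1 -74.7 111.4]
```

```bash
cat > kin.py <<'E'
import numpy as np
from scipy.optimize import least_squares
from scipy.spatial.transform import Rotation as R
Q=np.array([[.9664107,.2592199,.0207757,1.3337044,0,1.418],[.145,.064,-.038,1.469,-.001,.6],[-.088,-.434,-.73,.467,.376,1.232],[-.285,-.363,-1.04,.211,.503,1.052]])
P=np.array([[239.98,494.61,249.66],[419.96,145.77,322.2],[418.01,148.64,322.36],[386.02,112.59,181.59]])
Ry=lambda a:np.array([[np.cos(a),0,np.sin(a)],[0,1,0],[-np.sin(a),0,np.cos(a)]])
Rz=lambda a:np.array([[np.cos(a),-np.sin(a),0],[np.sin(a),np.cos(a),0],[0,0,1]])
def fk(q,k):
    a1,d1,a2x,a2z,a3x,a3z,l4,l=k
    p=np.array([a1,0,d1])+Ry(q[1])@[a2x,0,a2z]+Ry(q[1]-q[2])@[a3x,0,a3z]
    M=Ry(q[1]-q[2]+q[3]); p=p+M@[l4,0,0]; M=M@Rz(q[4]); p=p+M@[l,0,0]
    return Rz(q[0])@p, Rz(q[0])@M
k0=np.array([0,200,0,300,300,0,80,250.])
f=lambda k:np.r_[np.concatenate([fk(q,k)[0]-p for q,p in zip(Q,P)]),.003*(k-k0)]
k=least_squares(f,k0).x
if __name__=='__main__': print(k.round(1),f(k)[:12].round(1))
lo=np.array([-3.04,-.91,-1.04,-1.92,-1.52]);hi=np.array([3.04,1.82,1.36,1.95,1.45])
def ik(p,d,q0):
    g=lambda q:np.r_[(fk(q,k)[0]-p)/100,(fk(q,k)[1][:,0]-d)*3]
    return least_squares(g,q0,bounds=(lo-.3,hi+.3))
E
python3 - <<'E'
from kin import *
import runpy; print(k.round(1),f(k)[:12].round(1))
from h import BX,b2w
TH=13.2
for a in (40,50,55,60,65,70,75):
  r=np.radians(a); z=np.cos(r)*BX-np.array([0,0,np.sin(r)]); y=np.sin(r)*BX+np.array([0,0,np.cos(r)])
  for f_,u in((110,-20),(82,-20),(62,36),(45,26),(20,26)):
    p=b2w([8-f_,-1,u+68])-19*z-TH*y
    s=ik(p,z,np.array([-.1,-.4,-.7,.5,.4])); q=s.x
    print(a,f_,u,q.round(2),'ok' if s.cost<1e-3 and (q>lo).all() and (q<hi).all() else 'NO',round(s.cost,4))
E
```

```text
[ -4.8 114.4 -10.8 565.3 412.6  56.4 -97.7 468.9] [ 68.8 -47.5   0.1  12.2 -83.1  -0.1  -1.1 -12.6   0.1   2.7   9.1  -0. ]
40 110 -20 [-0.14 -0.02 -1.34 -0.52  0.4 ] NO 0.0038
40 82 -20 [-0.05  0.06 -1.32 -0.63  0.35] NO 0.0
40 62 36 [ 0.04 -0.12 -1.18 -0.33  0.28] NO 0.0
40 45 26 [ 0.09 -0.05 -1.17 -0.39  0.24] NO 0.0
40 20 26 [ 0.15 -0.01 -1.13 -0.4   0.2 ] NO 0.0
50 110 -20 [ 0.07 -0.1  -1.19 -0.19  0.21] NO 0.0
50 82 -20 [ 0.14 -0.05 -1.15 -0.21  0.17] NO 0.0
50 62 36 [ 0.18 -0.14 -1.01  0.02  0.15] ok 0.0
50 45 26 [ 0.2  -0.09 -1.   -0.03  0.13] ok 0.0
50 20 26 [ 0.23 -0.04 -0.96 -0.04  0.12] ok 0.0
55 110 -20 [ 0.15 -0.11 -1.11 -0.02  0.14] NO 0.0
55 82 -20 [ 0.2  -0.06 -1.06 -0.04  0.12] NO 0.0
55 62 36 [ 0.22 -0.12 -0.93  0.16  0.11] ok 0.0
55 45 26 [ 0.23 -0.08 -0.92  0.12  0.1 ] ok 0.0
55 20 26 [ 0.25 -0.03 -0.88  0.11  0.09] ok 0.0
60 110 -20 [ 0.2  -0.1  -1.03  0.13  0.1 ] ok 0.0
60 82 -20 [ 0.23 -0.04 -0.98  0.11  0.09] ok 0.0
60 62 36 [ 0.25 -0.1  -0.85  0.3   0.08] ok 0.0
60 45 26 [ 0.26 -0.05 -0.84  0.26  0.07] ok 0.0
60 20 26 [ 0.27 -0.01 -0.8   0.26  0.07] ok 0.0
65 110 -20 [ 0.24 -0.07 -0.95  0.26  0.07] ok 0.0
65 82 -20 [ 0.26 -0.02 -0.9   0.25  0.06] ok 0.0
65 62 36 [ 0.27 -0.06 -0.77  0.43  0.06] ok 0.0
65 45 26 [ 0.28 -0.02 -0.76  0.4   0.05] ok 0.0
65 20 26 [ 0.29  0.02 -0.72  0.39  0.05] ok 0.0
70 110 -20 [ 0.27 -0.04 -0.88  0.39  0.05] ok 0.0
70 82 -20 [ 0.28  0.01 -0.83  0.38  0.04] ok 0.0
70 62 36 [ 0.29 -0.02 -0.7   0.55  0.04] ok 0.0
70 45 26 [ 0.29  0.02 -0.69  0.52  0.04] ok 0.0
70 20 26 [ 0.3   0.06 -0.64  0.52  0.04] ok 0.0
75 110 -20 [ 0.29  0.   -0.8   0.51  0.03] ok 0.0
75 82 -20 [ 0.3   0.05 -0.75  0.51  0.03] ok 0.0
75 62 36 [ 0.3   0.02 -0.62  0.67  0.03] ok 0.0
75 45 26 [ 0.31  0.06 -0.61  0.64  0.03] ok 0.0
75 20 26 [ 0.31  0.1  -0.56  0.64  0.02] ok 0.0
```

```bash
sed -i 's/a3z,l4,l=k/a3z,l4,l,dy=k/; s/np.array(\[a1,0,d1\])/np.array([a1,dy,d1])/; s/80,250\.\]/80,250.,84]/' kin.py
cat > t.py <<'E'
from kin import *
print(k.round(1),f(k)[:12].round(1))
from h import BX,b2w
TH=13.2
for a in (45,50,55,60,65,70):
  r=np.radians(a); z=np.cos(r)*BX-np.array([0,0,np.sin(r)]); y=np.sin(r)*BX+np.array([0,0,np.cos(r)])
  for f_,u in((110,-20),(82,-20),(62,36),(45,26),(20,26)):
    p=b2w([8-f_,-1,u+68])-19*z-TH*y
    s=ik(p,z,np.array([-.1,-.4,-.7,.5,.4])); q=s.x
    print(a,f_,u,q.round(2),'ok' if s.cost<1e-3 and (q>lo).all() and (q<hi).all() else 'NO',round(s.cost,4))
E
python3 t.py
```

```text
[ 1.500e+00  1.281e+02 -2.000e-01  5.838e+02  3.971e+02  2.950e+01
  1.021e+02  2.755e+02  8.370e+01] [-0.1  0.   0.1  0.1 -0.1 -0.1 -0.   0.1  0.1 -0.  -0.1 -0.1]
45 110 -20 [-0.17  0.04 -1.34 -0.5   0.39] NO 0.0001
45 82 -20 [-0.1   0.09 -1.3  -0.54  0.35] NO 0.0
45 62 36 [-0.06 -0.08 -1.14 -0.21  0.32] NO 0.0
45 45 26 [-0.03 -0.02 -1.13 -0.28  0.3 ] NO 0.0
45 20 26 [ 0.01  0.03 -1.09 -0.29  0.28] NO 0.0
50 110 -20 [-0.12 -0.02 -1.25 -0.28  0.33] NO 0.0
50 82 -20 [-0.06  0.03 -1.2  -0.3   0.3 ] NO 0.0
50 62 36 [-0.03 -0.09 -1.05 -0.03  0.27] NO 0.0
50 45 26 [-0.   -0.04 -1.04 -0.09  0.26] NO 0.0
50 20 26 [ 0.03  0.01 -1.   -0.1   0.24] ok 0.0
55 110 -20 [-0.08 -0.04 -1.15 -0.1   0.27] NO 0.0
55 82 -20 [-0.03  0.01 -1.11 -0.11  0.24] NO 0.0
55 62 36 [ 0.   -0.09 -0.96  0.12  0.23] ok 0.0
55 45 26 [ 0.02 -0.03 -0.96  0.07  0.22] ok 0.0
55 20 26 [ 0.05  0.01 -0.91  0.07  0.2 ] ok 0.0
60 110 -20 [-0.04 -0.04 -1.07  0.06  0.22] NO 0.0
60 82 -20 [ 0.    0.01 -1.02  0.05  0.2 ] ok 0.0
60 62 36 [ 0.03 -0.07 -0.88  0.27  0.19] ok 0.0
60 45 26 [ 0.05 -0.02 -0.87  0.22  0.18] ok 0.0
60 20 26 [ 0.07  0.02 -0.83  0.22  0.16] ok 0.0
65 110 -20 [-0.01 -0.03 -0.99  0.21  0.17] ok 0.0
65 82 -20 [ 0.03  0.02 -0.94  0.2   0.16] ok 0.0
65 62 36 [ 0.05 -0.04 -0.8   0.4   0.15] ok 0.0
65 45 26 [ 0.07  0.01 -0.79  0.36  0.14] ok 0.0
65 20 26 [ 0.09  0.05 -0.75  0.36  0.13] ok 0.0
70 110 -20 [ 0.03  0.   -0.91  0.34  0.13] ok 0.0
70 82 -20 [ 0.06  0.05 -0.86  0.34  0.12] ok 0.0
70 62 36 [ 0.08 -0.   -0.72  0.52  0.11] ok 0.0
70 45 26 [ 0.09  0.04 -0.71  0.49  0.11] ok 0.0
70 20 26 [ 0.11  0.08 -0.66  0.49  0.1 ] ok 0.0
```

>>> arm_command(commands=[[1,[0,0,0],[4.25,-0.21,0]],[1,[0,0,0],[4.25,-0.21,0]],[1,[0,0,0],[4.25,-0.21,0]],[1,[0,0,0],[4.25,-0.21,0]],[1,[0,0,0],[4.25,-0.21,0]],[1,[0,0,0],[0,0,0]]])

```text
time_s: 4.55
ee_pos: [387.2, 113.8, 182.7]
tcp_rot: [0.125, 0.533, 0.816, 0.187]
force: [-0.7, 0.4, -0.3]
gripper_width: -0.3
grip_force: 0.0
```

```bash
cat > st.py <<'E'
from h import *
import sys
s=sense(); print(round(s['time_s'],2),s['joint_pos'].round(3),'turn64',turn(64).round(2),'corner',corner().round(1),'F box',(s['force']@np.stack([BX,BY,[0,0,1]],1)).round(2))
for a in sys.argv[1:]:
    f,u=map(float,a.split(',')); print(a,corner_shift(f,u,-1).round(1))
E
python3 st.py 110,40 108,-18
```

```text
4.55 [-0.064 -0.223 -0.748  0.636  0.199  1.136] turn64 [0.03 0.06 0.39] corner [114.  -14.7 103.5] F box [-0.46  0.6  -0.3 ]
110,40 [ 14.  -24.2  58.8]
108,-18 [ 14.2 -47.8 111.8]
```

>>> arm_command(commands=[[1,[0.0024,-0.008,0.0186],[0,0,0.1]],[1,[0.0024,-0.008,0.0186],[0,0,0.1]],[1,[0.0024,-0.008,0.0186],[0,0,0.1]],[1,[0.0024,-0.008,0.0186],[0,0,0.1]],[1,[0.0024,-0.008,0.0186],[0,0,0]],[1,[0.0024,-0.008,0.0186],[0,0,0]],[1,[0,0,0],[0,0,0]],[1,[0,0,0],[0,0,0]]])

```text
time_s: 5.35
ee_pos: [384.8, 128.8, 60.3]
tcp_rot: [0.124, 0.536, 0.813, 0.188]
force: [-0.2, -0.3, 0.4]
gripper_width: -0.4
grip_force: 0.0
```

```bash
python3 st.py 108,-18 90,-18; python3 - <<'E'
from h import *
c=eyes.camera('side'); cv2.imwrite('pics/s2.png',cv2.resize(c['color'][90:290,240:480],None,fx=3,fy=3,interpolation=cv2.INTER_CUBIC))
E
```

```text
5.35 [-0.01  -0.034 -1.     0.186  0.178  1.194] turn64 [ 0.01  0.   -0.11] corner [ 1.103e+02 -1.000e-01 -1.900e+01] F box [-0.28 -0.23  0.38]
108,-18 [-0.9  2.5  0.1]
90,-18 [-0.8 18.7  8. ]
```

View pics/s2.png

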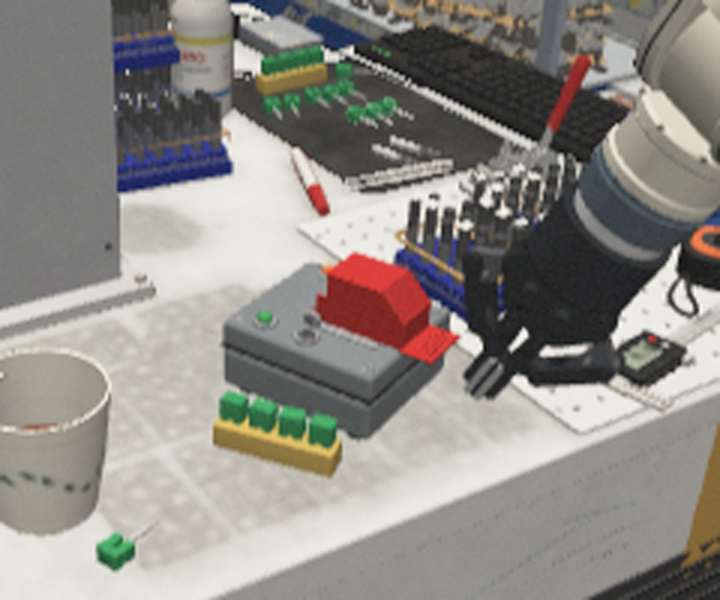

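The fingertips at about (485,385) are in front of and below the lip, whose edge is near (435,345). Everything around the box is untouched. Next I'll go under the lip and start lifting.

>>> arm_command(commands=[[1,[-0.0002,0.0047,0.002],[0,0,0]],[1,[-0.0002,0.0047,0.002],[0,0,0]],[1,[-0.0002,0.0047,0.002],[0,0,0]],[1,[-0.0002,0.0047,0.002],[0,0,0]],[1,[0,0.0025,-0.0036],[0,0,0]],[1,[0,0.0025,-0.0036],[0,0,0]],[1,[0,0.0025,-0.0036],[0,0,0]],[1,[0,0.0025,-0.0036],[0,0,0]],[1,[0,0.0025,-0.0036],[0,0,0]],[1,[0,0.0025,-0.0036],[0,0,0]],[1,[0,0,0],[0,0,0]]])

```text
time_s: 6.5
ee_pos: [408.5, 137.8, 88.1]
tcp_rot: [0.124, 0.536, 0.813, 0.188]
force: [-0.3, -1.0, 0.1]
gripper_width: -0.3
grip_force: 0.1
```

```bash
python3 st.py 72,33; cat > red.py <<'E'
from h import *
import sys
c=eyes.camera('side'); P=cloud(c); B=(P-C)@np.stack([BX,BY,[0,0,1]],1); hsv=cv2.cvtColor(c['color'],cv2.COLOR_BGR2HSV)
red=((hsv[...,0]<6)|(hsv[...,0]>174))&(hsv[...,1]>150)&(hsv[...,2]>60)&(np.hypot(B[...,0],B[...,1])<120)&(B[...,2]>40)
b=B[red]; print('red',red.sum(),np.percentile(b,[1,50,99],axis=0).round().tolist())
if len(sys.argv)>1: cv2.imwrite(sys.argv[1],cv2.resize(c['color'][120:260,300:440],None,fx=4,fy=4,interpolation=cv2.INTER_CUBIC))
E
python3 red.py
```

```text
6.5 [ 0.022 -0.043 -0.905  0.282  0.165  1.223] turn64 [ 0.09  0.07 -0.08] corner [84.9 -1.3  8.8] F box [-0.63 -0.78  0.12]
72,33 [  0.3  22.2 -16. ]
red 852 [[-83.0, -22.0, 73.0], [-34.0, 15.0, 100.0], [10.0, 20.0, 118.0]]
```

>>> arm_command(commands=[[1,[0,0.0037,-0.0027],[0,0,0]],[1,[0,0.0037,-0.0027],[0,0,0]],[1,[0,0.0037,-0.0027],[0,0,0]],[1,[0,0.0037,-0.0027],[0,0,0]],[1,[0,0.0037,-0.0027],[0,0,0]],[1,[0,0.0037,-0.0027],[0,0,0]],[1,[0,0.004,-0.0006],[0,0,0]],[1,[0,0.004,-0.0006],[0,0,0]],[1,[0,0.004,-0.0006],[0,0,0]],[1,[0,0.004,-0.0006],[0,0,0]],[1,[0,0.004,-0.0006],[0,0,0]],[1,[0,0,0],[0,0,0]]])

```text
time_s: 7.75
ee_pos: [435.6, 149.5, 123.3]
tcp_rot: [0.124, 0.536, 0.813, 0.188]
force: [-0.5, -0.2, 0.1]
gripper_width: -0.4
grip_force: 0.0
```

```bash
python3 st.py 50,22 27,20; python3 red.py pics/s3.png
```

```text
7.75 [ 0.056 -0.045 -0.789  0.397  0.151  1.254] turn64 [ 0.04  0.05 -0.08] corner [55.4 -1.2 44. ] F box [-0.53  0.04  0.06]
50,22 [ 0.2 -4.8 22.2]
27,20 [ 0.3 15.  34.1]
red 620 [[-57.0, -20.0, 75.0], [-11.0, 17.0, 119.0], [23.0, 20.0, 137.0]]
```

View pics/s3.png

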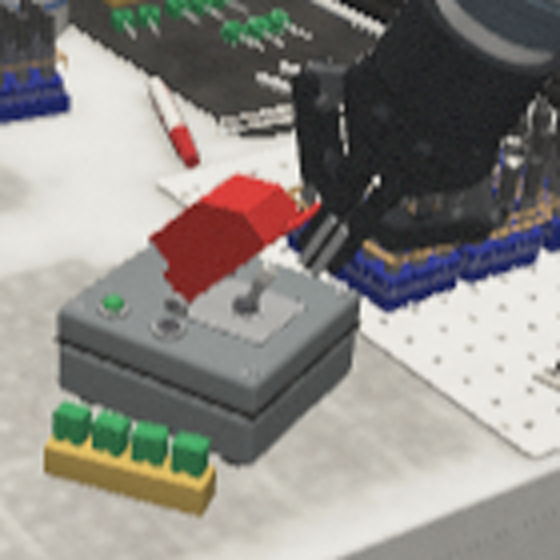

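The guard is up at about 45° with its lip on the finger at (310,215). The toggle shows at (255,290), still leaning to the front. Next I'll slide in along the finger.

>>> arm_command(commands=[[1,[0,-0.0008,0.0037],[0,0,0]],[1,[0,-0.0008,0.0037],[0,0,0]],[1,[0,-0.0008,0.0037],[0,0,0]],[1,[0,-0.0008,0.0037],[0,0,0]],[1,[0,-0.0008,0.0037],[0,0,0]],[1,[0,-0.0008,0.0037],[0,0,0]],[1,[0,0,0],[0,0,0]]])

```text
time_s: 8.5
ee_pos: [437.9, 151.1, 99.4]
tcp_rot: [0.123, 0.537, 0.814, 0.186]
force: [-11.4, -4.2, 9.5]
gripper_width: -0.1
grip_force: 7.7
```

```bash
python3 st.py 38,21 27,20; python3 red.py
```

```text
8.5 [ 0.061 -0.003 -0.825  0.322  0.148  1.259] turn64 [-0.22  0.02 -0.13] corner [52.7 -0.7 20.1] F box [-12.1    0.63   9.53]
38,21 [-0.3 13.7  5.5]
27,20 [-0.3 23.1 11.2]
red 685 [[-58.0, -20.0, 75.0], [-10.0, 17.0, 113.0], [29.0, 20.0, 128.0]]
```

Pushing 12 N: the lip edge is jammed in the notch between finger and linkage. I'll back off, then raise the guard further with a flatter finger before going down.

>>> arm_command(commands=[[1,[0,0.0008,-0.0037],[0,0,0]],[1,[0,0.0008,-0.0037],[0,0,0]],[1,[0,0.0008,-0.0037],[0,0,0]],[1,[0,0.0008,-0.0037],[0,0,0]],[1,[0,0.0008,-0.0037],[0,0,0]],[1,[0,0.0008,-0.0037],[0,0,0]],[1,[0,0.001,-0.004],[0,0,0]],[1,[0,0,0],[0,0,0]]])

```text
time_s: 9.35
ee_pos: [434.4, 149.0, 127.6]
tcp_rot: [0.124, 0.536, 0.813, 0.188]
force: [-0.2, -1.6, -0.7]
gripper_width: 0.1
grip_force: 0.1
```

```bash
python3 st.py 55,50; python3 red.py; python3 -c "
from h import *
print(turn(57))
# box check
c=eyes.camera('top'); P=cloud(c); hsv=cv2.cvtColor(c['color'],cv2.COLOR_BGR2HSV)
m=(np.hypot(P[...,0]-497,P[...,1]-177)<95)&(P[...,2]>56)&(P[...,2]<66)&(hsv[...,1]<120)
m=cv2.morphologyEx(m.astype(np.uint8),cv2.MORPH_OPEN,np.ones((3,3)))>0
print(cv2.minAreaRect(P[m][:,:2].astype(np.float32)))"
```

```text
9.35 [ 0.054 -0.054 -0.783  0.411  0.151  1.253] turn64 [ 0.05  0.05 -0.08] corner [56.7 -1.2 48.4] F box [-0.88 -1.41 -0.68]
55,50 [ 0.2  2.2 -0.7]
red 642 [[-53.0, -20.0, 74.0], [-6.0, 17.0, 117.0], [30.0, 20.0, 131.0]]
[-6.96241103  0.05637466 -0.08355349]
((507.09027099609375, 181.16256713867188), (128.5596160888672, 120.5489730834961), 22.934490203857422)
```

The box has slid about 10 mm back from that jam. I'll update its pose, and use a flatter finger with the guard held higher from here on.

```bash
sed -i 's/YAW=np.radians(23.3); C=np.array(\[497.2,177.3,0\])/YAW=np.radians(23.1); C=np.array([506.8,181.3,0])/; s/turn(64)/turn(57)/; ' h.py; sed -i 's/turn(64)/turn(57)/;s/turn64/turn57/' st.py; python3 st.py; python3 red.py
```

```text
9.45 [ 0.054 -0.053 -0.784  0.41   0.151  1.253] turn57 [-6.98 -0.05  0.09] corner [67.3 -1.2 47.8] F box [-0.31 -0.12  0.66]
red 652 [[-64.0, -20.0, 75.0], [-17.0, 17.0, 116.0], [20.0, 20.0, 130.0]]
```

>>> arm_command(commands=[[1,[0,0,0],[-1.75,0,0]],[1,[0,0,0],[-1.75,0,0]],[1,[0,0,0],[-1.75,0,0]],[1,[0,0,0],[-1.75,0,0]],[1,[0,0,0],[0,0,0]]])

```text
time_s: 10.0
ee_pos: [433.3, 148.9, 126.3]
tcp_rot: [0.156, 0.528, 0.8, 0.237]
force: [-0.6, -0.5, 0.3]
gripper_width: -0.2
grip_force: 0.1
```

```bash
python3 st.py 62,52 49,53 32,53; python3 red.py
```

```text
10.0 [ 0.021 -0.094 -0.892  0.231  0.206  1.244] turn57 [-0.04 -0.08  0.05] corner [66.9 -0.9 49.5] F box [-0.75 -0.26  0.31]
62,52 [-0.1  5.5  0.6]
49,53 [-0.1 17.   6.8]
32,53 [-0.1 31.2 16.1]
red 651 [[-65.0, -21.0, 74.0], [-17.0, 17.0, 116.0], [20.0, 20.0, 130.0]]
```

>>> arm_command(commands=[[1,[0,0.0031,0.0016],[0,0,0]],[1,[0,0.0031,0.0016],[0,0,0]],[1,[0,0.0031,0.0016],[0,0,0]],[1,[0,0.0031,0.0016],[0,0,0]],[1,[0,0.0031,0.0016],[0,0,0]],[1,[0,0.0031,0.0016],[0,0,0]],[1,[0,0.0031,0.0016],[0,0,0]],[1,[0,0.0031,0.0016],[0,0,0]],[1,[0,0.0031,0.0016],[0,0,0]],[1,[0,0.0031,0.0016],[0,0,0]],[1,[0,0,0],[0,0,0]]])

```text
time_s: 11.15
ee_pos: [466.5, 162.8, 130.6]
tcp_rot: [0.156, 0.528, 0.8, 0.237]
force: [1.0, 0.1, -0.1]
gripper_width: 0.1
grip_force: 0.0
```

```bash
python3 st.py 47,24; python3 red.py pics/s4.png
```

```text
11.15 [ 0.06  -0.034 -0.828  0.228  0.185  1.278] turn57 [ 0.01 -0.06  0.09] corner [30.9 -1.2 53.8] F box [ 0.91 -0.33 -0.06]
47,24 [  0.2 -29.8  16.2]
red 619 [[-39.0, -21.0, 72.0], [-1.0, 17.0, 117.0], [30.0, 21.0, 151.0]]
```

View pics/s4.png

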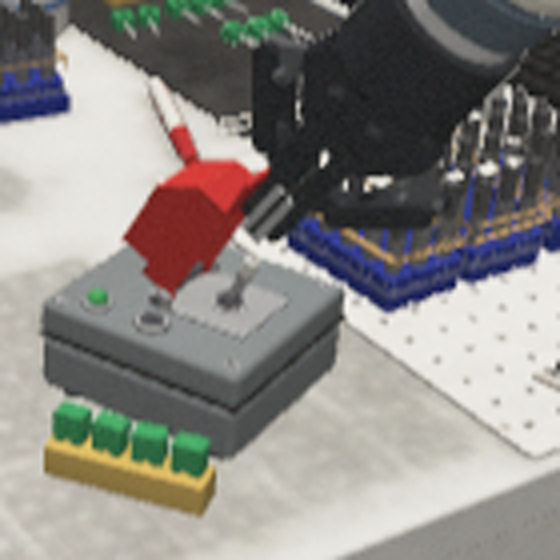

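The guard is at about 63° with the finger well under its lip at (270,205). The toggle tip is at (243,258), just below the finger. I'll come down in front of it slowly.

>>> arm_command(commands=[[1,[0,-0.003,0.0016],[0,0,0]],[1,[0,-0.003,0.0016],[0,0,0]],[1,[0,-0.003,0.0016],[0,0,0]],[1,[0,-0.003,0.0016],[0,0,0]],[1,[0,-0.003,0.0016],[0,0,0]],[1,[0,-0.0015,0.0008],[0,0,0]],[1,[0,0,0],[0,0,0]]])

```text
time_s: 11.9
ee_pos: [457.5, 159.0, 113.8]
tcp_rot: [0.156, 0.528, 0.8, 0.237]
force: [0.3, 0.4, 0.1]
gripper_width: -0.1
grip_force: 0.1
```

```bash
python3 st.py 48,24; python3 red.py
```

```text
11.9 [ 0.051 -0.024 -0.875  0.173  0.19   1.27 ] turn57 [-0.03 -0.06  0.07] corner [40.7 -1.1 37. ] F box [0.39 0.24 0.11]
48,24 [  0.1 -13.2   6.9]
red 614 [[-47.0, -21.0, 73.0], [-5.0, 17.0, 119.0], [27.0, 21.0, 145.0]]
```

>>> arm_command(commands=[[1,[0,-0.0025,0.0013],[0,0,0]],[1,[0,-0.0025,0.0013],[0,0,0]]])

```text
time_s: 12.15
ee_pos: [455.4, 158.0, 109.6]
tcp_rot: [0.157, 0.528, 0.8, 0.238]
force: [-16.6, -6.1, 23.6]
gripper_width: -0.3
grip_force: 4.6
```

>>> arm_command(commands=[[1,[0,-0.0025,0.0013],[0,0,0]],[1,[0,0,0],[0,0,0]]])

```text
time_s: 12.35
ee_pos: [454.3, 157.5, 108.4]
tcp_rot: [0.158, 0.527, 0.8, 0.238]
force: [-20.0, -6.5, 26.4]
gripper_width: -0.0
grip_force: 6.9
```

```bash
python3 st.py 49,24; python3 red.py
```

```text
12.35 [ 0.046 -0.022 -0.895  0.148  0.193  1.266] turn57 [ 0.22 -0.01  0.12] corner [44.2 -1.3 31.7] F box [-20.98   1.88  26.41]
49,24 [ 0.3 -8.3  3.8]
red 605 [[-48.0, -21.0, 72.0], [-6.0, 17.0, 119.0], [26.0, 21.0, 142.0]]
```

>>> arm_command(commands=[[1,[0,0.0015,-0.004],[0,0,0]],[1,[0,0.001,-0.004],[0,0,0]],[1,[0,0,0],[0,0,0]]])

```text
time_s: 12.7
ee_pos: [451.9, 156.6, 115.2]
tcp_rot: [0.157, 0.528, 0.8, 0.237]
force: [0.1, 0.0, -0.5]
gripper_width: 0.3
grip_force: 0.1
```

```bash
python3 st.py; cat > box.py <<'E'
from h import *
c=eyes.camera('top'); P=cloud(c); hsv=cv2.cvtColor(c['color'],cv2.COLOR_BGR2HSV)
m=(np.hypot(P[...,0]-C[0],P[...,1]-C[1])<97)&(P[...,2]>56)&(P[...,2]<66)&(hsv[...,1]<120)
m=cv2.morphologyEx(m.astype(np.uint8),cv2.MORPH_OPEN,np.ones((3,3)))>0
print(cv2.minAreaRect(P[m][:,:2].astype(np.float32)),'model',C,np.degrees(YAW))
E
python3 box.py
python3 - <<'E'
from h import *
c=eyes.camera('side'); np.savez('s5.npz',**c); cv2.imwrite('pics/s5.png',cv2.resize(c['color'][150:230,320:420],None,fx=7,fy=7,interpolation=cv2.INTER_CUBIC))
P=cloud(c); B=(P-C)@np.stack([BX,BY,[0,0,1]],1); hsv=cv2.cvtColor(c['color'],cv2.COLOR_BGR2HSV)
m=(abs(B[...,1])<9)&(B[...,2]>70)&(B[...,2]<102)&(B[...,0]>-70)&(B[...,0]<10)&(hsv[...,1]<90)
for v,u in np.argwhere(m): print((v,u),B[v,u].round().tolist(),c['color'][v,u].tolist())
E
```

```text
12.7 [ 0.044 -0.038 -0.883  0.179  0.194  1.264] turn57 [ 0.03 -0.05  0.09] corner [46.8 -1.2 38.4] F box [ 0.11 -0.04 -0.45]
((507.046142578125, 180.96484375), (128.0521240234375, 120.65880584716797), 22.96510887145996) model [506.8 181.3   0. ] 23.1
(np.int64(184), np.int64(361)) [-30.0, -1.0, 95.0] [183, 193, 193]
(np.int64(184), np.int64(362)) [-32.0, -2.0, 96.0] [199, 205, 207]
(np.int64(184), np.int64(363)) [-33.0, -3.0, 95.0] [164, 170, 170]
(np.int64(185), np.int64(361)) [-31.0, 1.0, 94.0] [172, 183, 184]
(np.int64(185), np.int64(362)) [-33.0, -1.0, 94.0] [196, 203, 205]
(np.int64(185), np.int64(363)) [-35.0, -0.0, 95.0] [181, 187, 189]
(np.int64(185), np.int64(364)) [-36.0, -4.0, 94.0] [178, 184, 188]
(np.int64(186), np.int64(360)) [-29.0, 2.0, 91.0] [141, 148, 149]
(np.int64(186), np.int64(361)) [-33.0, 4.0, 94.0] [131, 138, 140]
(np.int64(186), np.int64(362)) [-33.0, -0.0, 92.0] [161, 170, 173]
(np.int64(186), np.int64(363)) [-36.0, 1.0, 94.0] [168, 177, 179]
(np.int64(186), np.int64(364)) [-38.0, -1.0, 93.0] [148, 155, 157]
(np.int64(187), np.int64(360)) [-29.0, 1.0, 89.0
[... 1804 characters left out ...]
191), np.int64(358)) [-25.0, 2.0, 77.0] [108, 110, 111]
(np.int64(191), np.int64(359)) [-28.0, 3.0, 79.0] [97, 99, 99]
(np.int64(191), np.int64(360)) [-31.0, 4.0, 80.0] [95, 98, 100]
(np.int64(191), np.int64(361)) [-31.0, -2.0, 78.0] [130, 129, 131]
(np.int64(192), np.int64(358)) [-25.0, 1.0, 74.0] [96, 97, 99]
(np.int64(192), np.int64(359)) [-28.0, 2.0, 76.0] [99, 100, 102]
(np.int64(192), np.int64(360)) [-30.0, 1.0, 76.0] [110, 110, 112]
(np.int64(193), np.int64(357)) [-22.0, -0.0, 70.0] [102, 101, 103]
(np.int64(193), np.int64(358)) [-25.0, 1.0, 72.0] [97, 99, 99]
(np.int64(193), np.int64(359)) [-27.0, -0.0, 72.0] [85, 88, 88]
(np.int64(194), np.int64(358)) [-26.0, 2.0, 70.0] [87, 87, 88]
```

View pics/s5.png

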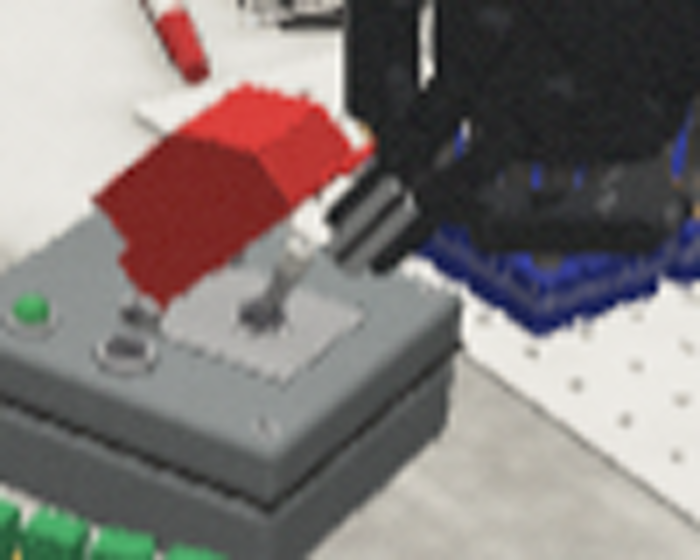

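The toggle tip is at about (300,245), still forward; the finger's square end at (375,225) had come down on it. The guard is at about 50° with its lip near the linkage. The box hasn't moved this time. I'll get the finger profile in finer detail and then plan quasi-statically.

```bash
python3 - <<'E'
from h import *
c=dict(np.load('w1.npz')); c['world_to_cam']=np.linalg.inv(c['tool_from_camera']); T=cloud(c)
m=(c['z_map']>0)&(abs(T[...,1])<70)&(abs(T[...,0])<25)
q=T[m]
for z in np.arange(-60,20,2):
    k=q[(q[:,2]>=z)&(q[:,2]<z+2)]
    if len(k)>5: print(z,len(k),k[:,1].max().round(1),-k[:,1].min().round(1),k[:,0].max().round(1), 'x at max y',k[k[:,1].argmax(),0].round(1))
E
```

```text
-60 1993 56.4 56.1 17.1 x at max y 10.7
-58 2228 55.4 55.3 17.1 x at max y 10.8
-56 2028 54.6 52.7 17.0 x at max y 10.1
-54 1796 51.7 52.2 17.3 x at max y 10.6
-52 1602 50.3 49.6 16.9 x at max y 10.4
-50 1062 49.8 49.1 17.2 x at max y 10.5
-48 930 46.8 46.8 16.8 x at max y 10.7
-46 771 45.8 45.3 16.1 x at max y 10.7
-44 725 43.4 43.6 13.5 x at max y 11.1
-42 719 42.9 42.6 12.2 x at max y 10.3
-40 1028 40.3 39.7 12.1 x at max y 10.9
-38 1822 38.7 38.3 12.1 x at max y 11.2
-36 929 37.3 38.3 13.6 x at max y 11.2
-34 716 37.1 35.8 13.3 x at max y 10.3
-32 571 34.6 33.7 13.3 x at max y 10.9
-30 592 31.8 31.4 13.1 x at max y 11.4
-28 537 30.4 30.4 13.3 x at max y 11.0
-26 256 28.8 28.0 13.6 x at max y 10.8
-24 147 20.2 20.9 12.7 x at max y 6.1
-22 65 16.9 15.9 11.7 x at max y 5.9
-20 314 9.3 10.4 11.1 x at max y 11.1
-18 208 6.7 6.1 10.8 x at max y 10.4
-16 62 6.8 6.2 10.9 x at max y 10.2
-14 74 13.5 12.9 10.9 x at max y 6.5
-12 87 13.7 13.1 11.1 x at max y 6.3
-10 119 13.8 13.3 10.9 x at max y 6.1
-8 124 13.6 13.0 10.8 x at max y 5.7
-6 113 13.8 13.3 10.9 x at max y 6.0
-4 96 13.6 12.9 10.6 x at max y 6.3
-2 108 13.3 13.2 10.7 x at max y 6.4
0 96 13.8 12.9 10.8 x at max y 6.1
2 106 13.7 13.1 10.8 x at max y 6.4
4 96 13.8 13.3 10.7 x at max y 6.2
6 85 13.5 12.8 10.8 x at max y 6.4
8 75 13.3 13.0 10.8 x at max y 5.7
10 76 12.8 12.3 10.7 x at max y 6.1
12 57 11.9 10.3 10.6 x at max y 6.1
14 28 6.8 6.3 10.4 x at max y 10.4
16 6 3.7 0.5 9.8 x at max y 9.6
```

```bash
python3 - <<'E'
from h import *
c=dict(np.load('w1.npz')); c['world_to_cam']=np.linalg.inv(c['tool_from_camera']); T=cloud(c)
m=(c['z_map']>0)&(abs(T[...,1])<60)&(abs(T[...,0])<40)
q=T[m]
print('rows z; cols |y| bins 0-4..; max x')
for z in np.arange(-78,18,4):
    r=[]
    for y in range(0,48,4):
        k=q[(q[:,2]>=z)&(q[:,2]<z+4)&(abs(q[:,1])>=y)&(abs(q[:,1])<y+4)]
        r.append('%5.1f'%np.percentile(k[:,0],97) if len(k)>2 else '  .  ')
    print('%4d'%z,*r)
E
python3 st.py; python3 red.py
```

```text
rows z; cols |y| bins 0-4..; max x
 -78  11.4  19.1  19.5  19.4  19.5  11.4  11.1  11.0   9.5   .     .     .  
 -74  11.3  17.9  18.6  18.8  18.8  11.3  10.9  10.2   8.6   4.9   4.8   9.6
 -70  11.1  16.8  17.0  17.0  17.0  11.1  10.6   9.1   .     6.0  11.7  11.6
 -66  11.0  16.8  16.8  16.9  16.9  10.7   9.7   .     .     4.4  11.9  12.0
 -62  10.9  16.7  16.9  16.9  16.8  10.1   .     .     .    11.7  11.7  12.0
 -58  10.0  16.8  16.7  16.9  16.8   .     .     .    11.6  11.4  11.8  11.9
 -54  16.4  16.8  16.8  16.8  16.7   .     .     .    11.3  11.8  11.8  11.9
 -50  15.9  16.7  16.7  16.9  16.4   .     .    11.7  11.8  11.8  11.8  11.8
 -46  13.6  15.6  15.7  16.1   .     .    11.5  11.7  11.7  11.7  11.8  11.2
 -42  11.7  12.0  11.9  11.9   .    11.4  11.5  11.8  11.7  11.7  11.4   .  
 -38  11.8  11.8  11.9  11.8  10.2  11.6  12.1  11.5  11.6  11.5   .     .  
 -34  11.6  11.7  11.8  11.8  11.2  12.7  13.2  12.5  11.5   .     .     .  
 -30  11.4  13.0  13.0  11.5   6.8  11.7  12.7  12.1   .     .     .     .  
 -26  11.5  13.0  12.9  11.6   6.7   7.9  11.3   .     .     .  
[... 282 characters left out ...]
     .     .     .     .     .     .  
  -6  10.6  10.5   6.7   6.7   .     .     .     .     .     .     .     .  
  -2  10.7  10.6   6.7   6.5   .     .     .     .     .     .     .     .  
   2  10.7  10.5   6.6   6.6   .     .     .     .     .     .     .     .  
   6  10.7  10.7   6.8   6.5   .     .     .     .     .     .     .     .  
  10  10.6  10.6   6.7   6.1   .     .     .     .     .     .     .     .  
  14  10.2  10.4   .     .     .     .     .     .     .     .     .     .  
12.8 [ 0.044 -0.037 -0.884  0.178  0.194  1.264] turn57 [-0.01 -0.06  0.08] corner [46.9 -1.2 37.9] F box [-0.44  0.92 -0.12]
red 605 [[-55.0, -20.0, 75.0], [-11.0, 17.0, 119.0], [23.0, 20.0, 137.0]]
```

```bash
cat > plan.py <<'E'
import numpy as np
S=np.array([0,41,42,45,49,59,69,79]);Y=np.array([0,0,3,15,17.5,25,33,43.])
def ride(f,u,a,top=83):
    a=np.radians(a); ca,sa=np.cos(a),np.sin(a); g=np.linspace(72,97,26); last=None
    for th in np.radians(np.arange(top,0,-.5)):
        F=g*np.cos(th)+4*np.sin(th)-f; U=g*np.sin(th)-4*np.cos(th)-u
        s=ca*F+sa*U; p=ca*U-sa*F; pen=np.where(s>0,np.interp(s,S,Y)-p,-9)
        i=pen.argmax()
        if pen[i]>0: return round(np.degrees(th),1),'at g=%d s=%.0f p=%.0f'%(g[i],s[i],p[i])
    return 0,''
def tog(f,u,a): # clearance of safe lever's capsule tip to end face/rect
    a=np.radians(a); ca,sa=np.cos(a),np.sin(a); d=99
    for l in np.linspace(12,29,18):
        F=30+l*np.sin(.4)-f;U=-3+l*np.cos(.4)-u; s=ca*F+sa*U;p=ca*U-sa*F
        dx=max(-s,0);dy=max(p,-26.4-p,0); dd=np.hypot(dx,dy) if dx+dy>0 else -1
        d=min(d,dd-5)
    return round(d,1)
if __name__=='__main__':
    for w in [(46.9,38,57),(45,45,50),(41,44,50),(30,50,50),(20,53,50),(11,55,50),(8,52,50),(5,49,50),(3,46.5,50),(5,47,58),(8,47,66),(20,44,66),(30,41,66),(38,37.5,66),(46,32.5,66),(52,27,66),(52,23,66),(46,22,66),(36,22,66),(30,22,66),(27,22,66)]: print(w,ride(*w),'toggle',tog(*w))
E
python3 plan.py; python3 - <<'E'
from kin import *; from h import *
for a,f_,u in((50,41,44),(50,5,49),(66,52,23)):
  r=np.radians(a); z=np.cos(r)*BX-np.array([0,0,np.sin(r)]); y=np.sin(r)*BX+np.array([0,0,np.cos(r)])
  s=ik(b2w([8-f_,-1,u+68])-19*z-TH*y,z,np.array([.04,-.04,-.88,.2,.2])); print(a,f_,u,s.x.round(2),s.cost)
E
```

```text
(46.9, 38, 57) (np.float64(48.0), 'at g=97 s=38 p=-0') toggle 10.0
(45, 45, 50) (np.float64(49.0), 'at g=97 s=34 p=-0') toggle 13.7
(41, 44, 50) (np.float64(50.5), 'at g=72 s=12 p=-0') toggle 10.4
(30, 50, 50) (np.float64(60.0), 'at g=72 s=14 p=-1') toggle 7.9
(20, 53, 50) (np.float64(68.0), 'at g=72 s=16 p=-0') toggle 7.4
(11, 55, 50) (np.float64(75.0), 'at g=72 s=18 p=-0') toggle 12.5
(8, 52, 50) (np.float64(75.5), 'at g=97 s=44 p=11') toggle 12.3
(5, 49, 50) (np.float64(78.5), 'at g=97 s=46 p=15') toggle 12.7
(3, 46.5, 50) (np.float64(79.5), 'at g=97 s=49 p=17') toggle 12.6
(5, 47, 58) (np.float64(82.5), 'at g=97 s=47 p=16') toggle 11.7
(8, 47, 66) (np.float64(83.0), 'at g=97 s=48 p=13') toggle 10.5
(20, 44, 66) (np.float64(77.5), 'at g=97 s=48 p=16') toggle 5.0
(30, 41, 66) (np.float64(71.5), 'at g=97 s=47 p=16') toggle 6.2
(38, 37.5, 66) (np.float64(66.5), 'at g=97 s=47 p=16') toggle 6.3
(46, 32.5, 66) (np.float64(61.0), 'at g=97 s=48 p=16') toggle 5.0
(52, 27, 66) (np.float64(57.0), 'at g=97 s=49 p=17') toggle 6.2
(52, 23, 66) (np.float64(58.0), 'at g=97 s=53 p=21') toggle 5.7
(46, 22, 66) (np.float64(63.0), 'at g=97 s=58 p=24') toggle 0.0
(36, 22, 66) (np.float64(70.5), 'at g=97 s=62 p=28') toggle -6
(30, 22, 66) (np.float64(74.5), 'at g=97 s=64 p=29') toggle -6
(27, 22, 66) (np.float64(76.5), 'at g=97 s=65 p=29') toggle -6
50 41 44 [ 0.02 -0.05 -0.98 -0.02  0.24] 2.20194447281429e-20
50 5 49 [ 0.06  0.01 -0.91 -0.02  0.22] 2.2450907870082855e-20
66 52 23 [ 0.08  0.02 -0.77  0.38  0.13] 2.821577032916569e-23
```

```bash
cat > seg.py <<'E'
from h import *
import sys
from plan import ride,tog
def pose(f,u,a):
    r=target_rot(a); m=r.as_matrix(); return b2w([8-f,-1,u+68])-19*m[:,2]-TH*m[:,1],r
p,r=sense()['ee_pos'],rot()
for w in sys.argv[1:]:
    f,u,a,n=map(float,w.split(',')); n=int(n); P,Rr=pose(f,u,a)
    from scipy.spatial.transform import Slerp
    sl=Slerp([0,1],R.concatenate([r,Rr])); sh=r.inv().apply(P-p)
    tv=(r.inv()*Rr).as_rotvec(degrees=True)
    # constant increments per row; mean-rotated shift
    shm=sl(.5).inv().apply(P-p)
    print(w,'per row shift mm',(shm/n).round(2),'turn',(tv/n).round(2),ride(f,u,a),tog(f,u,a)); p,r=P,Rr
E
python3 seg.py 45,45,50,4 41,46,50,2 30,51,50,4 20,53.5,50,3 11,55.5,50,3
```

```text
45,45,50,4 per row shift mm [ 0.04  0.87 -0.76] turn [-1.75 -0.02  0.02] (np.float64(49.0), 'at g=97 s=34 p=-0') 13.7
41,46,50,2 per row shift mm [-0.    1.85  0.9 ] turn [0. 0. 0.] (np.float64(51.5), 'at g=72 s=10 p=-0') 11.9
30,51,50,4 per row shift mm [0.   2.91 0.81] turn [0. 0. 0.] (np.float64(60.5), 'at g=72 s=13 p=-1') 8.6
20,53.5,50,3 per row shift mm [0.   3.09 1.5 ] turn [0. 0. 0.] (np.float64(68.5), 'at g=72 s=16 p=-0') 7.9
11,55.5,50,3 per row shift mm [-0.    2.73  1.42] turn [0. 0. 0.] (np.float64(75.0), 'at g=72 s=17 p=-0') 12.9
```

>>> arm_command(commands=[[1,[0,0.0009,-0.0008],[-1.75,0,0]],[1,[0,0.0009,-0.0008],[-1.75,0,0]],[1,[0,0.0009,-0.0008],[-1.75,0,0]],[1,[0,0.0009,-0.0008],[-1.75,0,0]],[1,[0,0.0018,0.0009],[0,0,0]],[1,[0,0.0018,0.0009],[0,0,0]],[1,[0,0.0029,0.0008],[0,0,0]],[1,[0,0.0029,0.0008],[0,0,0]],[1,[0,0.0029,0.0008],[0,0,0]],[1,[0,0.0029,0.0008],[0,0,0]],[1,[0,0,0],[0,0,0]]])

```text
time_s: 13.95
ee_pos: [467.0, 163.0, 125.7]
tcp_rot: [0.188, 0.517, 0.785, 0.286]
force: [-0.8, 0.5, -0.8]
gripper_width: -0.1
grip_force: 0.0
```

```bash
sed -i 's/turn(57)/turn(50)/;s/turn57/turn50/' st.py; python3 st.py;python3 red.py; python3 seg.py 20,53.5,50,4 11,55.5,50,3 4,48,50,5
```

```text
13.95 [ 0.031 -0.045 -0.948  0.004  0.237  1.279] turn50 [ 0.03 -0.07  0.09] corner [29.4 -1.2 51.7] F box [-0.55  0.82 -0.84]
red 618 [[-41.0, -21.0, 72.0], [-2.0, 17.0, 118.0], [30.0, 21.0, 149.0]]
20,53.5,50,4 per row shift mm [0.03 2.21 1.18] turn [ 0.   -0.02  0.02] (np.float64(68.5), 'at g=72 s=16 p=-0') 7.9
11,55.5,50,3 per row shift mm [-0.    2.73  1.42] turn [0. 0. 0.] (np.float64(75.0), 'at g=72 s=17 p=-0') 12.9
4,48,50,5 per row shift mm [0.   0.11 2.05] turn [0. 0. 0.] (np.float64(79.0), 'at g=97 s=47 p=16') 12.8
```

>>> arm_command(commands=[[1,[0,0.0022,0.0012],[0,0,0]],[1,[0,0.0022,0.0012],[0,0,0]],[1,[0,0.0022,0.0012],[0,0,0]],[1,[0,0.0022,0.0012],[0,0,0]],[1,[0,0.0027,0.0014],[0,0,0]],[1,[0,0.0027,0.0014],[0,0,0]],[1,[0,0.0027,0.0014],[0,0,0]],[1,[0,0,0],[0,0,0]]])

```text
time_s: 14.8
ee_pos: [484.2, 170.3, 129.6]
tcp_rot: [0.188, 0.517, 0.784, 0.286]
force: [-0.3, -0.4, -1.0]
gripper_width: -0.2
grip_force: 0.0
```

>>> arm_command(commands=[[1,[0,0,0.002],[0,0,0]],[1,[0,0,0.002],[0,0,0]]])

```text
time_s: 15.0
ee_pos: [486.0, 171.2, 126.2]
tcp_rot: [0.188, 0.517, 0.784, 0.286]
force: [0.2, -0.5, 0.3]
gripper_width: 0.1
grip_force: 0.0
```

```bash
python3 st.py;python3 red.py; python3 seg.py 4,48,50,4
```

```text
15.0 [ 5.500e-02 -8.000e-03 -9.130e-01 -1.000e-03  2.220e-01  1.298e+00] turn50 [-0.   -0.07  0.07] corner [ 8.7 -1.1 52.1] F box [-0.04 -0.57  0.32]
red 661 [[-7.0, -22.0, 72.0], [13.0, 17.0, 113.0], [40.0, 21.0, 162.0]]
4,48,50,4 per row shift mm [0.03 0.27 1.49] turn [-0.   -0.02  0.02] (np.float64(79.0), 'at g=97 s=47 p=16') 12.8
```

```bash
python3 - <<'E'
from h import *
c=eyes.camera('side'); t=eyes.camera('top')
a=cv2.resize(c['color'][110:220,310:420],(560,560),interpolation=cv2.INTER_CUBIC)
cv2.imwrite('pics/s6.png',a)
P=cloud(c); B=(P-C)@np.stack([BX,BY,[0,0,1]],1); hsv=cv2.cvtColor(c['color'],cv2.COLOR_BGR2HSV)
red=((hsv[...,0]<6)|(hsv[...,0]>174))&(hsv[...,1]>150)&(hsv[...,2]>60)&(np.hypot(B[...,0],B[...,1])<120)&(B[...,2]>40)
b=B[red]; top=b[b[:,2]>152]; print(top[np.argsort(-top[:,2])][:14].round(),np.median(top,0))
w=b[(b[:,1]>14)]; print(cv2.minAreaRect(w[:,[0,2]].astype(np.float32)))
E
```

```text
[[ -6.   1. 163.]
 [ -7.   6. 163.]
 [ -6.  -6. 162.]
 [ -7.  -1. 162.]
 [ -8.   4. 162.]
 [ -7.  22. 162.]
 [ -5.  11. 161.]
 [ -5.  16. 161.]
 [ -8.  20. 161.]
 [ -8.  -4. 161.]
 [ -7.  14. 161.]
 [ -6.   9. 161.]
 [ -8.   1. 161.]
 [ -8.   7. 161.]] [ -6.44183552   7.52169841 158.28862895]
((18.739221572875977, 117.88124084472656), (41.795616149902344, 93.88680267333984), 8.567439079284668)
```

View pics/s6.png

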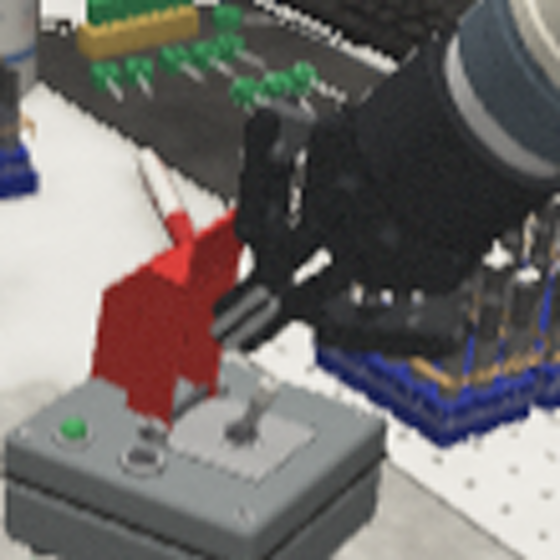

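The guard is nearly vertical at about 80°, with its lip now above the upper knuckle at (245,220). The toggle is free in front of the box at (265,390). Next I'll tilt steeper and come out and down in front of the toggle, with the lip riding on the knuckle.

```bash
python3 seg.py 14,48.5,54,3 21,46,60,4 30,41,66,4 38,37.5,66,3 46,32.5,66,3 52,27,66,3 52,23,66,2
```

```text
14,48.5,54,3 per row shift mm [ 0.02 -1.63 -0.46] turn [ 1.32 -0.02  0.02] (np.float64(74.5), 'at g=97 s=45 p=13') 6.0
21,46,60,4 per row shift mm [-0.   -1.31 -0.77] turn [1.5 0.  0. ] (np.float64(73.5), 'at g=97 s=45 p=14') 4.4
30,41,66,4 per row shift mm [-0.   -2.08 -0.25] turn [ 1.5 -0.  -0. ] (np.float64(71.5), 'at g=97 s=47 p=16') 6.2
38,37.5,66,3 per row shift mm [ 0.   -2.91 -0.02] turn [0. 0. 0.] (np.float64(66.5), 'at g=97 s=47 p=16') 6.3
46,32.5,66,3 per row shift mm [-0.   -3.11  0.44] turn [0. 0. 0.] (np.float64(61.0), 'at g=97 s=48 p=16') 5.0
52,27,66,3 per row shift mm [ 0.   -2.57  0.86] turn [0. 0. 0.] (np.float64(57.0), 'at g=97 s=49 p=17') 6.2
52,23,66,2 per row shift mm [ 0.   -0.81  1.83] turn [0. 0. 0.] (np.float64(58.0), 'at g=97 s=53 p=21') 5.7
```

```bash
python3 seg.py 7,49,52,2 13,45.5,56,3 21,43,62,4 29,40.5,66,4 38,36,66,3 46,31,66,3 52,25.5,66,3 52,23,66,2
```

```text
7,49,52,2 per row shift mm [0.03 0.11 1.49] turn [ 0.98 -0.04  0.03] (np.float64(78.5), 'at g=97 s=46 p=15') 11.2
13,45.5,56,3 per row shift mm [ 0.   -1.86 -0.54] turn [ 1.33 -0.    0.  ] (np.float64(76.5), 'at g=97 s=47 p=16') 4.5
21,43,62,4 per row shift mm [ 0.   -1.54 -0.84] turn [ 1.5 -0.  -0. ] (np.float64(75.0), 'at g=97 s=48 p=16') 2.5
29,40.5,66,4 per row shift mm [-0.   -1.74 -0.55] turn [ 1.  0. -0.] (np.float64(72.0), 'at g=97 s=48 p=16') 5.3
38,36,66,3 per row shift mm [ 0.   -3.35  0.15] turn [0. 0. 0.] (np.float64(66.5), 'at g=97 s=49 p=17') 4.9
46,31,66,3 per row shift mm [-0.   -3.11  0.44] turn [0. 0. 0.] (np.float64(61.0), 'at g=97 s=49 p=17') 3.7
52,25.5,66,3 per row shift mm [ 0.   -2.57  0.86] turn [0. 0. 0.] (np.float64(57.5), 'at g=97 s=51 p=19') 5.9
52,23,66,2 per row shift mm [ 0.   -0.51  1.14] turn [0. 0. 0.] (np.float64(58.0), 'at g=97 s=53 p=21') 5.7
```

>>> arm_command(commands=[[1,[0,0.0001,0.0015],[1,0,0]],[1,[0,0.0001,0.0015],[1,0,0]],[1,[0,-0.0018,-0.0005],[1.33,0,0]],[1,[0,-0.0018,-0.0005],[1.33,0,0]],[1,[0,-0.0018,-0.0005],[1.33,0,0]],[1,[0,-0.0014,-0.001],[1.5,0,0]],[1,[0,-0.0014,-0.001],[1.5,0,0]],[1,[0,0,0],[0,0,0]]])

```text
time_s: 15.95
ee_pos: [480.8, 168.8, 122.9]
tcp_rot: [0.147, 0.53, 0.805, 0.223]
force: [-0.6, -0.2, 0.6]
gripper_width: 0.1
grip_force: 0.0
```

```bash
python3 st.py;python3 red.py; python3 seg.py 21,43.8,62,2 29,40.5,66,4 38,36,66,3 46,31,66,3
```

```text
15.95 [ 0.083  0.014 -0.784  0.255  0.164  1.292] turn50 [-8.99 -0.05  0.1 ] corner [15.8 -1.3 45.4] F box [-0.63  0.1   0.63]
red 681 [[-7.0, -22.0, 72.0], [12.0, 17.0, 111.0], [41.0, 21.0, 162.0]]
21,43.8,62,2 per row shift mm [ 0.1  -2.04 -1.01] turn [ 1.52 -0.02  0.05] (np.float64(75.0), 'at g=97 s=47 p=16') 3.3
29,40.5,66,4 per row shift mm [-0.   -1.83 -0.37] turn [ 1.  0. -0.] (np.float64(72.0), 'at g=97 s=48 p=16') 5.3
38,36,66,3 per row shift mm [ 0.   -3.35  0.15] turn [0. 0. 0.] (np.float64(66.5), 'at g=97 s=49 p=17') 4.9
46,31,66,3 per row shift mm [-0.   -3.11  0.44] turn [0. 0. 0.] (np.float64(61.0), 'at g=97 s=49 p=17') 3.7
```

>>> arm_command(commands=[[1,[0,-0.002,-0.001],[1.5,0,0]],[1,[0,-0.002,-0.001],[1.5,0,0]],[1,[0,-0.0018,-0.0004],[1,0,0]],[1,[0,-0.0018,-0.0004],[1,0,0]],[1,[0,-0.0018,-0.0004],[1,0,0]],[1,[0,-0.0018,-0.0004],[1,0,0]],[1,[0,0,0],[0,0,0]]])

```text
time_s: 16.7
ee_pos: [469.5, 164.1, 120.2]
tcp_rot: [0.114, 0.538, 0.817, 0.173]
force: [-0.2, -0.3, 0.1]
gripper_width: 0.0
grip_force: 0.0
```

```bash
python3 st.py;python3 red.py; python3 seg.py 38,36,66,3 46,31,66,3 52,25.5,66,3 52,23,66,1
```

```text
16.7 [ 0.098  0.037 -0.7    0.433  0.123  1.289] turn50 [-16.02  -0.06   0.08] corner [29.3 -1.2 40.3] F box [-0.25 -0.19  0.13]
red 697 [[-7.0, -22.0, 72.0], [12.0, 17.0, 112.0], [41.0, 20.0, 162.0]]
38,36,66,3 per row shift mm [ 0.06 -3.21  0.1 ] turn [ 0.   -0.02  0.03] (np.float64(66.5), 'at g=97 s=49 p=17') 4.9
46,31,66,3 per row shift mm [-0.   -3.11  0.44] turn [0. 0. 0.] (np.float64(61.0), 'at g=97 s=49 p=17') 3.7
52,25.5,66,3 per row shift mm [ 0.   -2.57  0.86] turn [0. 0. 0.] (np.float64(57.5), 'at g=97 s=51 p=19') 5.9
52,23,66,1 per row shift mm [ 0.   -1.02  2.28] turn [0. 0. 0.] (np.float64(58.0), 'at g=97 s=53 p=21') 5.7
```

>>> arm_command(commands=[[1,[0,-0.0032,0.0001],[0,0,0]],[1,[0,-0.0032,0.0001],[0,0,0]],[1,[0,-0.0032,0.0001],[0,0,0]],[1,[0,-0.0031,0.0004],[0,0,0]],[1,[0,-0.0031,0.0004],[0,0,0]],[1,[0,-0.0031,0.0004],[0,0,0]],[1,[0,0,0],[0,0,0]]])

```text
time_s: 17.45
ee_pos: [453.5, 157.4, 110.8]
tcp_rot: [0.114, 0.539, 0.817, 0.174]
force: [-0.7, -0.7, -0.1]
gripper_width: -0.2
grip_force: 0.0
```

```bash
python3 st.py;python3 red.py; python3 seg.py  53,25.5,66,3 53,22,66,2 46,22,66,3 36,22,66,4 29,22,66,3
```

```text
17.45 [ 0.083  0.02  -0.748  0.403  0.129  1.275] turn50 [-16.02  -0.06   0.07] corner [46.6 -1.1 30.8] F box [-0.92 -0.4  -0.07]
red 706 [[-7.0, -21.0, 72.0], [12.0, 17.0, 112.0], [41.0, 20.0, 162.0]]
53,25.5,66,3 per row shift mm [ 0.06 -2.79  0.78] turn [ 0.   -0.02  0.03] (np.float64(56.5), 'at g=97 s=50 p=18') 6.8
53,22,66,2 per row shift mm [ 0.   -0.71  1.6 ] turn [0. 0. 0.] (np.float64(57.0), 'at g=97 s=54 p=20') 6.8
46,22,66,3 per row shift mm [-0.    2.13  0.95] turn [0. 0. 0.] (np.float64(63.0), 'at g=97 s=58 p=24') 0.0
36,22,66,4 per row shift mm [0.   2.28 1.02] turn [0. 0. 0.] (np.float64(70.5), 'at g=97 s=62 p=28') -6
29,22,66,3 per row shift mm [-0.    2.13  0.95] turn [0. 0. 0.] (np.float64(75.0), 'at g=97 s=65 p=29') -6
```

```bash
python3 - <<'E'
from h import *
c=eyes.camera('side')
cv2.imwrite('pics/s7.png',cv2.resize(c['color'][110:220,310:420],(770,600) if 0 else (600,600),interpolation=cv2.INTER_CUBIC))
E
```

```text
(no output)
```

View pics/s7.png

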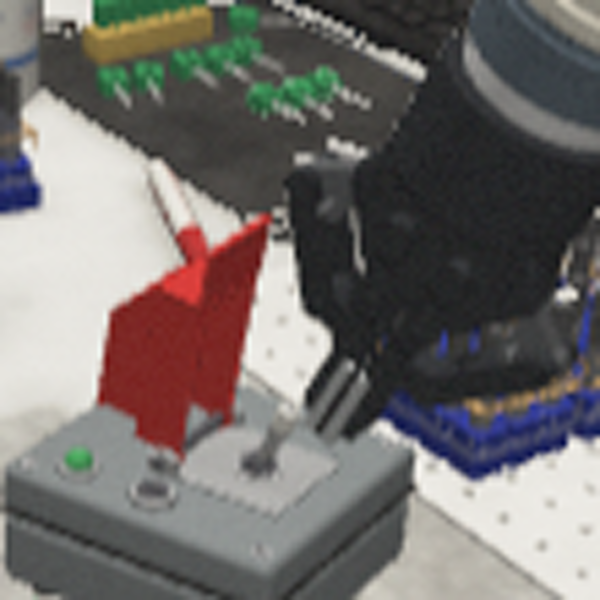

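The guard stands open by itself at about 81°, with its lip at (265,215). The finger at (340,395) is in front of the toggle tip at (290,420). I'll use a steeper finger so that its back meets the guard as the toggle goes over.

```bash
python3 - <<'E'
from plan import *
for a in (66,70,74,78): print(a,[(f,ride(f,22,a,95)) for f in (46,40,36,33,30)])
E
python3 seg.py 53,27,70,4 54,22,74,4 46,22,74,4 36,22,74,5
```

```text
66 [(46, (np.float64(63.0), 'at g=97 s=58 p=24')), (40, (np.float64(67.5), 'at g=97 s=61 p=26')), (36, (np.float64(70.5), 'at g=97 s=62 p=28')), (33, (np.float64(72.5), 'at g=97 s=63 p=28')), (30, (np.float64(74.5), 'at g=97 s=64 p=29'))]
70 [(46, (np.float64(66.5), 'at g=97 s=60 p=26')), (40, (np.float64(71.0), 'at g=97 s=63 p=28')), (36, (np.float64(73.5), 'at g=97 s=64 p=28')), (33, (np.float64(76.0), 'at g=97 s=65 p=30')), (30, (np.float64(78.0), 'at g=97 s=66 p=30'))]
74 [(46, (np.float64(70.0), 'at g=97 s=63 p=27')), (40, (np.float64(74.5), 'at g=97 s=65 p=29')), (36, (np.float64(77.5), 'at g=97 s=66 p=30')), (33, (np.float64(79.5), 'at g=97 s=67 p=31')), (30, (np.float64(81.5), 'at g=97 s=67 p=31'))]
78 [(46, (np.float64(74.0), 'at g=97 s=65 p=30')), (40, (np.float64(78.5), 'at g=97 s=67 p=31')), (36, (np.float64(81.0), 'at g=97 s=68 p=32')), (33, (np.float64(83.0), 'at g=97 s=69 p=32')), (30, (np.float64(85.0), 'at g=97 s=69 p=33'))]
53,27,70,4 per row shift mm [ 0.06 -1.66  0.09] turn [ 1.   -0.01  0.02] (np.float64(59.5), 'at g=97 s=51 p=19') 7.2
54,22,74,4 per row shift mm [ 0.   -0.29  0.88] turn [ 1.  0. -0.] (np.float64(63.5), 'at g=97 s=59 p=24') 7.8
46,22,74,4 per row shift mm [-0.    1.92  0.55] turn [0. 0. 0.] (np.float64(70.0), 'at g=97 s=63 p=27') -0.0
36,22,74,5 per row shift mm [0.   1.92 0.55] turn [0. 0. 0.] (np.float64(77.5), 'at g=97 s=66 p=30') -6
```

>>> arm_command(commands=[[1,[0,-0.0017,0.0001],[1,0,0]],[1,[0,-0.0017,0.0001],[1,0,0]],[1,[0,-0.0017,0.0001],[1,0,0]],[1,[0,-0.0017,0.0001],[1,0,0]],[1,[0,-0.0003,0.0009],[1.5,0,0]],[1,[0,-0.0003,0.0009],[1.5,0,0]],[1,[0,-0.0003,0.0009],[1.5,0,0]],[1,[0,-0.0003,0.0009],[1.5,0,0]],[1,[0,0,0],[0,0,0]]])

```text
time_s: 18.45
ee_pos: [448.9, 155.2, 104.3]
tcp_rot: [0.067, 0.546, 0.829, 0.101]
force: [-0.0, 0.4, 0.0]
gripper_width: -0.0
grip_force: 0.0
```

```bash
python3 st.py;python3 red.py; python3 seg.py 46,22,76,4 36,22,76,5 32,22,76,2
```

```text
18.45 [ 0.115  0.096 -0.618  0.623  0.069  1.289] turn50 [-26.05  -0.05   0.1 ] corner [54.1 -1.3 21.1] F box [0.11 0.38 0.04]
red 704 [[-7.0, -22.0, 72.0], [11.0, 17.0, 112.0], [41.0, 20.0, 162.0]]
46,22,76,4 per row shift mm [0.04 2.08 0.26] turn [-0.   -0.01  0.03] (np.float64(72.0), 'at g=97 s=64 p=29') -0.0
36,22,76,5 per row shift mm [0.   1.94 0.48] turn [0. 0. 0.] (np.float64(79.0), 'at g=97 s=67 p=31') -6
32,22,76,2 per row shift mm [-0.    1.94  0.48] turn [0. 0. 0.] (np.float64(82.0), 'at g=97 s=68 p=32') -6
```

>>> arm_command(commands=[[1,[0,0.0021,0.0003],[0,0,0]],[1,[0,0.0021,0.0003],[0,0,0]],[1,[0,0.0021,0.0003],[0,0,0]],[1,[0,0.0021,0.0003],[0,0,0]],[1,[0,0.0019,0.0005],[0,0,0]]])

```text
time_s: 19.0
ee_pos: [458.1, 159.2, 105.3]
tcp_rot: [0.067, 0.546, 0.829, 0.102]
force: [-0.5, -0.4, 0.3]
gripper_width: -0.1
grip_force: 0.0
```

>>> arm_command(commands=[[1,[0,0.0019,0.0005],[0,0,0]],[1,[0,0.0019,0.0005],[0,0,0]]])

```text
time_s: 19.2
ee_pos: [461.7, 160.8, 105.1]
tcp_rot: [0.067, 0.546, 0.829, 0.102]
force: [-0.3, -0.2, -0.3]
gripper_width: -0.0
grip_force: 0.0
```

```bash
python3 st.py;python3 red.py; cat > tg.py <<'E'
from h import *
c=eyes.camera('side');P=cloud(c); B=(P-C)@np.stack([BX,BY,[0,0,1]],1); hsv=cv2.cvtColor(c['color'],cv2.COLOR_BGR2HSV)
m=(abs(B[...,1])<9)&(B[...,2]>84)&(B[...,2]<102)&(B[...,0]>-45)&(B[...,0]<5)&(hsv[...,1]<60)&(hsv[...,2]>110)
print('toggle',m.sum(),np.median(B[m],0).round(1) if m.any() else '')
E
python3 tg.py
```

```text
19.2 [ 0.125  0.117 -0.591  0.628  0.067  1.299] turn50 [-25.99  -0.05   0.09] corner [40.2 -1.1 21.9] F box [-0.34 -0.08 -0.26]
red 676 [[-7.0, -21.0, 71.0], [12.0, 17.0, 110.0], [41.0, 21.0, 162.0]]
toggle 15 [-32.5   2.6  89.2]
```

```bash
python3 - <<'E'
from plan import *
for a in (66,68,70,72,74,76): print(a,[(f,ride(f,13,a,95)[0]) for f in (46,40,36,33,30,26)])
E
python3 seg.py 52,17,73,5 51,13,71,2 44,13,71,4 36,13,71,4 30,13,71,3
```

```text
66 [(46, np.float64(64.5)), (40, np.float64(69.0)), (36, np.float64(72.0)), (33, np.float64(74.0)), (30, np.float64(76.5)), (26, np.float64(79.0))]
68 [(46, np.float64(66.5)), (40, np.float64(71.0)), (36, np.float64(74.0)), (33, np.float64(76.5)), (30, np.float64(78.5)), (26, np.float64(81.0))]
70 [(46, np.float64(68.5)), (40, np.float64(73.5)), (36, np.float64(76.0)), (33, np.float64(78.5)), (30, np.float64(80.5)), (26, np.float64(83.0))]
72 [(46, np.float64(71.0)), (40, np.float64(75.5)), (36, np.float64(78.5)), (33, np.float64(80.5)), (30, np.float64(82.5)), (26, np.float64(85.0))]
74 [(46, np.float64(73.0)), (40, np.float64(77.5)), (36, np.float64(80.5)), (33, np.float64(82.5)), (30, np.float64(84.5)), (26, np.float64(87.0))]
76 [(46, np.float64(75.5)), (40, np.float64(80.0)), (36, np.float64(82.5)), (33, np.float64(84.5)), (30, np.float64(86.5)), (26, np.float64(89.0))]
52,17,73,5 per row shift mm [ 0.04 -2.76  0.44] turn [-0.6  -0.01  0.02] (np.float64(66.0), 'at g=97 s=64 p=29') 7.2
51,13,71,2 per row shift mm [ 0.   -0.47  2.29] turn [-1.  0. -0.] (np.float64(66.0), 'at g=97 s=67 p=32') 7.7
44,13,71,4 per row shift mm [0.   1.65 0.57] turn [0. 0. 0.] (np.float64(71.5), 'at g=97 s=70 p=34') 1.0
36,13,71,4 per row shift mm [-0.    1.89  0.65] turn [0. 0. 0.] (np.float64(77.5), 'at g=97 s=73 p=37') -6
30,13,71,3 per row shift mm [-0.    1.89  0.65] turn [0. 0. 0.] (np.float64(81.5), 'at g=97 s=74 p=38') -6
```

>>> arm_command(commands=[[1,[0,-0.0028,0.0004],[-0.6,0,0]],[1,[0,-0.0028,0.0004],[-0.6,0,0]],[1,[0,-0.0028,0.0004],[-0.6,0,0]],[1,[0,-0.0028,0.0004],[-0.6,0,0]],[1,[0,-0.0028,0.0004],[-0.6,0,0]],[1,[0,-0.0005,0.0023],[-1,0,0]],[1,[0,-0.0005,0.0023],[-1,0,0]],[1,[0,0.0017,0.0006],[0,0,0]],[1,[0,0.0017,0.0006],[0,0,0]],[1,[0,0.0017,0.0006],[0,0,0]],[1,[0,0.0017,0.0006],[0,0,0]]])

```text
time_s: 20.4
ee_pos: [457.0, 158.7, 95.0]
tcp_rot: [0.091, 0.543, 0.823, 0.138]
force: [0.2, -0.2, 0.3]
gripper_width: -0.0
grip_force: 0.0
```

>>> arm_command(commands=[[1,[0,0.0019,0.0006],[0,0,0]],[1,[0,0.0019,0.0006],[0,0,0]],[1,[0,0,0],[0,0,0]]])

```text
time_s: 20.7
ee_pos: [460.0, 160.2, 94.6]
tcp_rot: [0.09, 0.543, 0.823, 0.137]
force: [-2.9, -1.4, 0.3]
gripper_width: 0.0
grip_force: 1.4
```

```bash
python3 st.py;python3 red.py; python3 tg.py
```

```text
20.7 [ 0.107  0.089 -0.687  0.478  0.096  1.289] turn50 [-21.05  -0.06   0.08] corner [40.7 -1.  12.9] F box [-3.22 -0.19  0.32]
red 690 [[-7.0, -22.0, 72.0], [12.0, 17.0, 111.0], [41.0, 21.0, 161.0]]
toggle 18 [-32.3   1.7  92. ]
```

Contact with the toggle at about 3 N, as specified. I'll keep pushing gently.

>>> arm_command(commands=[[1,[0,0.0019,0.0006],[0,0,0]],[1,[0,0.0019,0.0006],[0,0,0]]])

```text
time_s: 21.0
ee_pos: [464.0, 161.8, 95.1]
tcp_rot: [0.091, 0.543, 0.823, 0.138]
force: [-3.6, -2.1, 1.2]
gripper_width: 0.0
grip_force: 1.1
```

>>> arm_command(commands=[[1,[0,0.0019,0.0006],[0,0,0]],[1,[0,0.0019,0.0006],[0,0,0]]])

```text
time_s: 21.2
ee_pos: [468.1, 163.5, 95.3]
tcp_rot: [0.091, 0.543, 0.823, 0.138]
force: [-1.1, -1.0, 1.0]
gripper_width: -0.0
grip_force: 0.5
```

>>> arm_command(commands=[[1,[0,0.0019,0.0006],[0,0,0]],[1,[0,0,0],[0,0,0]]])

```text
time_s: 21.4
ee_pos: [470.1, 164.3, 95.4]
tcp_rot: [0.091, 0.543, 0.823, 0.138]
force: [-0.8, 0.0, -0.4]
gripper_width: -0.3
grip_force: 0.0
```

```bash
python3 st.py;python3 red.py; python3 tg.py; python3 box.py
```

```text
21.4 [ 0.115  0.104 -0.666  0.48   0.094  1.296] turn50 [-20.94  -0.05   0.1 ] corner [29.8 -1.2 13.7] F box [-0.74  0.33 -0.36]
red 640 [[-7.0, -22.0, 71.0], [13.0, 17.0, 110.0], [41.0, 21.0, 160.0]]
toggle 27 [-12.9   0.3  90.1]
((507.16510009765625, 181.05421447753906), (128.1300506591797, 120.83822631835938), 23.098302841186523) model [506.8 181.3   0. ] 23.1
```

The toggle has snapped to armed (tip at x ≈ -13 mm) and the box hasn't moved. I'll draw the finger out and see whether the guard follows.

```bash
python3 seg.py 56,16,71,6 85,60,71,5 
```

```text
56,16,71,6 per row shift mm [ 0.03 -3.9  -1.79] turn [ 0.   -0.01  0.02] (np.float64(61.0), 'at g=97 s=61 p=27') 11.4
85,60,71,5 per row shift mm [ -0.    -2.62 -10.21] turn [0. 0. 0.] (0, '') 51.8
```

>>> arm_command(commands=[[1,[0,-0.004,-0.0014],[0,0,0]],[1,[0,-0.004,-0.0014],[0,0,0]],[1,[0,-0.004,-0.0014],[0,0,0]],[1,[0,-0.004,-0.0014],[0,0,0]],[1,[0,-0.004,-0.0014],[0,0,0]],[1,[0,-0.004,-0.0014],[0,0,0]],[1,[0,-0.003,-0.011],[0,0,0]],[1,[0,-0.003,-0.011],[0,0,0]],[1,[0,-0.003,-0.011],[0,0,0]],[1,[0,-0.003,-0.011],[0,0,0]],[1,[0,0,0],[0,0,0]]])

```text
time_s: 22.65
ee_pos: [422.5, 143.8, 134.9]
tcp_rot: [0.092, 0.543, 0.823, 0.139]
force: [0.1, 0.6, 0.5]
gripper_width: 0.2
grip_force: 0.0
```

```bash
python3 st.py;python3 red.py; python3 tg.py; python3 seg.py 85,150,71,5 -19,150,71,7 -19,110,71,4 -19,95,71,4 0,96,71,6 12,96,71,4
```

```text
22.65 [ 0.072 -0.033 -0.69   0.596  0.107  1.255] turn50 [-20.83  -0.     0.11] corner [81.5 -1.4 53.3] F box [0.37 0.51 0.49]
red 697 [[-8.0, -22.0, 72.0], [12.0, 17.0, 113.0], [41.0, 21.0, 163.0]]
toggle 24 [-12.6   1.2  90.8]
85,150,71,5 per row shift mm [  0.08   5.72 -18.77] turn [ 0.02 -0.    0.02] (0, '') 99
-19,150,71,7 per row shift mm [ 0.   14.05  4.84] turn [0. 0. 0.] (0, '') 99
-19,110,71,4 per row shift mm [ 0.   -3.26  9.46] turn [0. 0. 0.] (0, '') 80.4
-19,95,71,4 per row shift mm [ 0.   -1.22  3.55] turn [0. 0. 0.] (np.float64(83.0), 'at g=85 s=0 p=-35') 67.0
0,96,71,6 per row shift mm [-0.   -2.94 -1.19] turn [0. 0. 0.] (np.float64(83.0), 'at g=92 s=0 p=-16') 60.8
12,96,71,4 per row shift mm [ 0.   -2.84 -0.98] turn [0. 0. 0.] (np.float64(83.0), 'at g=96 s=0 p=-4') 58.8
```

>>> arm_command(commands=[[1,[0,0.0057,-0.0188],[0,0,0]],[1,[0,0.0057,-0.0188],[0,0,0]],[1,[0,0.0057,-0.0188],[0,0,0]],[1,[0,0.0057,-0.0188],[0,0,0]],[1,[0,0.0057,-0.0188],[0,0,0]],[1,[0,0.014,0.0048],[0,0,0]],[1,[0,0.014,0.0048],[0,0,0]],[1,[0,0.014,0.0048],[0,0,0]],[1,[0,0.014,0.0048],[0,0,0]],[1,[0,0.014,0.0048],[0,0,0]],[1,[0,0.014,0.0048],[0,0,0]],[1,[0,0.014,0.0048],[0,0,0]],[1,[0,-0.0033,0.0095],[0,0,0]],[1,[0,-0.0033,0.0095],[0,0,0]],[1,[0,-0.0033,0.0095],[0,0,0]],[1,[0,-0.0033,0.0095],[0,0,0]],[1,[0,0,0],[0,0,0]]])

```text
time_s: 24.45
ee_pos: [513.0, 183.0, 189.3]
tcp_rot: [0.09, 0.543, 0.823, 0.137]
force: [-0.2, -0.2, -0.0]
gripper_width: 0.1
grip_force: 0.0
```

```bash
python3 st.py;python3 red.py; python3 seg.py -19,95,71,4 0,96,71,6 12,96,71,4
```

```text
24.45 [ 0.146  0.088 -0.407  0.758  0.084  1.325] turn50 [-21.14  -0.08   0.06] corner [-17.   -0.8 107.6] F box [-0.24 -0.11 -0.01]
red 700 [[-8.0, -22.0, 72.0], [12.0, 17.0, 113.0], [40.0, 20.0, 162.0]]
-19,95,71,4 per row shift mm [-0.   -0.76  3.33] turn [-0.02 -0.01  0.02] (np.float64(83.0), 'at g=85 s=0 p=-35') 67.0
0,96,71,6 per row shift mm [-0.   -2.94 -1.19] turn [0. 0. 0.] (np.float64(83.0), 'at g=92 s=0 p=-16') 60.8
12,96,71,4 per row shift mm [ 0.   -2.84 -0.98] turn [0. 0. 0.] (np.float64(83.0), 'at g=96 s=0 p=-4') 58.8
```

>>> arm_command(commands=[[1,[0,-0.0008,0.0033],[0,0,0]],[1,[0,-0.0008,0.0033],[0,0,0]],[1,[0,-0.0008,0.0033],[0,0,0]],[1,[0,-0.0008,0.0033],[0,0,0]]])

```text
time_s: 24.9
ee_pos: [515.4, 183.8, 177.4]
tcp_rot: [0.091, 0.543, 0.823, 0.138]
force: [0.3, 0.5, -0.5]
gripper_width: -0.1
grip_force: 0.0
```

>>> arm_command(commands=[[1,[0,-0.0029,-0.001],[0,0,0]],[1,[0,-0.0029,-0.001],[0,0,0]],[1,[0,-0.0029,-0.001],[0,0,0]],[1,[0,-0.0029,-0.001],[0,0,0]],[1,[0,-0.0029,-0.001],[0,0,0]]])

```text
time_s: 25.4
ee_pos: [501.0, 177.6, 177.7]
tcp_rot: [0.091, 0.543, 0.823, 0.138]
force: [-0.4, 0.5, 0.6]
gripper_width: -0.1
grip_force: 0.0
```

```bash
python3 st.py;python3 red.py
```

```text
25.4 [ 0.137  0.073 -0.456  0.721  0.086  1.317] turn50 [-20.98  -0.05   0.08] corner [-3.9 -1.1 96. ] F box [-0.21  0.64  0.57]
red 686 [[-17.0, -22.0, 73.0], [8.0, 17.0, 115.0], [38.0, 20.0, 160.0]]
```

>>> arm_command(commands=[[1,[0,-0.0029,-0.001],[0,0,0]],[1,[0,-0.0029,-0.001],[0,0,0]],[1,[0,-0.0029,-0.001],[0,0,0]],[1,[0,-0.0029,-0.001],[0,0,0]],[1,[0,0,0],[0,0,0]]])

```text
time_s: 25.95
ee_pos: [489.6, 172.8, 177.5]
tcp_rot: [0.091, 0.543, 0.823, 0.138]
force: [-0.2, 0.2, 0.2]
gripper_width: -0.3
grip_force: 0.0
```

```bash
python3 st.py;python3 red.py
```

```text
25.95 [ 0.13   0.053 -0.479  0.719  0.089  1.31 ] turn50 [-21.    -0.05   0.08] corner [ 8.5 -1.1 95.9] F box [-0.09  0.25  0.23]
red 664 [[-25.0, -22.0, 73.0], [5.0, 17.0, 117.0], [36.0, 21.0, 158.0]]
```

>>> arm_command(commands=[[1,[0,-0.0033,0.0004],[0,0,0]],[1,[0,-0.0033,0.0004],[0,0,0]],[1,[0,-0.0033,0.0004],[0,0,0]],[1,[0,-0.0033,0.0004],[0,0,0]],[1,[0,0,0],[0,0,0]]])

```text
time_s: 26.5
ee_pos: [478.5, 168.1, 171.4]
tcp_rot: [0.091, 0.543, 0.823, 0.138]
force: [-0.4, 0.2, 0.5]
gripper_width: 0.3
grip_force: 0.0
```

```bash
python3 st.py;python3 red.py
```

```text
26.5 [ 0.122  0.038 -0.512  0.702  0.091  1.302] turn50 [-21.02  -0.06   0.08] corner [20.6 -1.  89.8] F box [-0.3   0.38  0.46]
red 624 [[-41.0, -21.0, 73.0], [-2.0, 17.0, 120.0], [30.0, 21.0, 151.0]]
```

>>> arm_command(commands=[[1,[0,0.001,-0.003],[0,0,0]],[1,[0,0.001,-0.003],[0,0,0]],[1,[0,0.001,-0.003],[0,0,0]],[1,[0,0,0],[0,0,0]],[1,[0,0,0],[0,0,0]]])

```text
time_s: 27.05
ee_pos: [479.0, 168.2, 181.4]
tcp_rot: [0.091, 0.543, 0.823, 0.138]
force: [-0.3, 0.7, 0.0]
gripper_width: -0.5
grip_force: 0.0
```

```bash
python3 st.py;python3 red.py; python3 box.py
```

```text
27.05 [ 0.122  0.03  -0.493  0.729  0.091  1.302] turn50 [-20.98  -0.05   0.09] corner [20.  -1.2 99.7] F box [-0.03  0.76  0.02]
red 925 [[-87.0, -22.0, 64.0], [-42.0, 13.0, 88.0], [3.0, 20.0, 106.0]]
((506.5436096191406, 181.72750854492188), (128.00177001953125, 119.18856048583984), 22.606510162353516) model [506.8 181.3   0. ] 23.1
```

The guard has fallen fully shut, with its lip back at 64 mm. I'll retreat and check once more.

>>> arm_command(commands=[[1,[0,0.006,-0.018],[0,0,0]],[1,[0,0.006,-0.018],[0,0,0]],[1,[0,0.006,-0.018],[0,0,0]],[1,[0,0.006,-0.018],[0,0,0]],[1,[0,0.006,-0.018],[0,0,0]],[1,[0,0,0],[0,0,0]],[1,[0,0,0],[0,0,0]]])

```text
time_s: 27.85
ee_pos: [478.0, 167.8, 275.8]
tcp_rot: [0.091, 0.543, 0.823, 0.138]
force: [0.1, -0.4, 0.2]
gripper_width: -0.2
grip_force: 0.0
```

```bash
python3 st.py; python3 red.py pics/end.png; python3 box.py
```

```text
27.85 [ 0.121 -0.026 -0.299  0.979  0.091  1.302] turn50 [-20.99  -0.05   0.09] corner [ 21.1  -1.1 194.1] F box [-0.09 -0.38  0.2 ]
red 932 [[-87.0, -22.0, 64.0], [-42.0, 13.0, 88.0], [3.0, 20.0, 105.0]]
((506.25457763671875, 182.08578491210938), (128.72262573242188, 118.7425765991211), 22.525041580200195) model [506.8 181.3   0. ] 23.1
```

View pics/end.png

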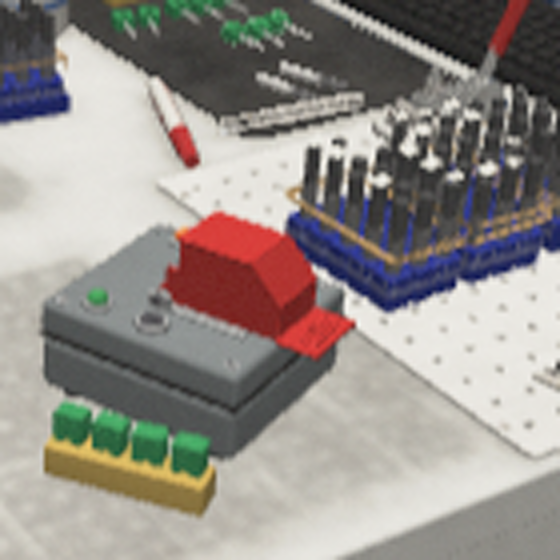

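The guard lies fully shut on the box, with its lip at (320,330). The clips are untouched and the robot is clear, so I'm handing in.

```bash
python3 -c "
from bench import arm
print(arm.job_done())"
```

```text
the job is handed in; nothing more can be done
None
```

The toggle snapped to armed and the guard is fully shut over it, but I departed from the brief: an early jam slid the box about 10 mm back, the guard stood open on its own at about 80° instead of resting on the finger while I pushed the toggle, and I had to tip it shut from behind with the finger.

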